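# Gauge blade under the strap of a slotted guide jig

## Robot

A 6-joint arm with a two-finger parallel gripper is mounted at the origin on the work surface. World frame = base frame: x ahead of the robot, y to its left, z up, the work surface at z = 0. Lengths are in m, angles in degrees, forces in N, time in s.
With the tool pointing down it reaches from about 0.4 to 0.825 m from the base axis. Payload 7 kg.
Tool frame: the origin (TCP) lies midway between the tips of the shut fingers; the grasp point (between the pads) lies ctrl.tcp_to_grasp behind it (ctrl.tcp_to_grasp is the distance from the TCP to the grasp point, in m); y points along the fingers, z is the direction in which the jaws open and shut, and the axes are right-handed (so a half turn about y gives the same grasp; the last joint's range is limited). The gripper opens to 88 mm and grips with 3 to 60 N. Pads are 19 mm wide; open, the fingers measure 130 mm over their backs; the gripper's body (78 mm by 193 mm) begins 47 mm behind the grasp point.
Start: joints at [79.933, 20.546, 0.682, 0, -70.136, -16.507], TCP at [0.302, 0.604, 0.227] pointing down, gripper open.
Joint ranges: [-176.03, 176.03], [-82.01, 121.73], [-58.28, 71.71], [-173.87, 95.51], [-174.79, -0.11], [-173.66, 173.66]. Speed limits (degrees/s): [136.94, 136.94, 172.46, 180, 180, 180].

## Interface

Orientations are given as [roll, pitch, yaw] about the fixed x, y, z axes, in that order (R = Rz(yaw) Ry(pitch) Rx(roll)).
In Python, from plant import ctrl, snapshot, silhouettes gives the robot as it stands.
- The arm moves only by the shell command python3 -m pendant 'ROWS'. ROWS is JSON, a list that holds one entry, the list of rows, each a list of 7 numbers: the shift along the tool's x, y, z in cm, then the turn, a rotation vector about the tool's x, y, z in degrees, then the opening, from 0 (shut) to 1 (fully open). In form: [[[x, y, z, rx, ry, rz, hand], ...]]. A call has 1 to 12 rows; each row shifts and turns the commanded pose from where the row before left it, along the tool's axes as they then stand; what a row does not reach is not made up. A row lasts 1/12 s, in which the tool goes at most 41.7 mm and 7.16 degrees, less where a joint would pass 70% of its speed; a pose out of reach is approached as far as the arm can. A call with a gripper value outside its range is refused whole. The fingers move at their own pace and stop on an object; the grip force is fixed at half the most. Time passes only in rows, so rows that do not move let the fingers close. It gives the time, the measured TCP pose, the force and the opening at its end, in the units of the state.
- ctrl.get_obs(): the state, without advancing time (a new reading comes with each control period).
- snapshot(name): name is "scene" or "side" or "wrist"; returns a dict with "image" (384x512x3 uint8, red, green, blue), "camera_matrix" (3x3 intrinsics, pixels), "dist_coeffs" ([k1, k2, p1, p2, k3] as OpenCV has them; the pictures are not rectified), "eye" and "orientation" of the camera in the world; the wrist camera has in their place "mount" (4x4, takes a point from camera to tool coordinates, whose origin is the TCP and whose axes are the tool frame's). Camera axes: x right, y down, z forward; pixel columns grow to the right and rows downward; lengths in m; the calibration is good to about 2 mm. A picture is of the moment at which its call begins: read the wrist's pose just before it. There is no depth.
- ctrl.close_job(): hands the job in, once; it reports no verdict.
Trained networks look in a picture, given as the dict that the camera call returned (one of the last four; its "shot" number tells which), for a name from the list of things; names that differ only in an ending like _2 or _b are one class to them, and where a whole thing is asked for, a point or a joint stands for the part that bears it (a point fixed in the world has none). Each returns a list of dicts, best first, with "confidence" (0 to 1); they miss things now and then, are a little off and sometimes report something else, mostly with a low value. They report only what shows in the picture. A call takes as long as a camera call. They do not tell look-alikes from the thing itself.
- silhouettes(picture, thing): "mask" (384x512 bool, what is visible of it) and "bbox" ([left, top, width, height] in pixels, round what is visible of it).
The state is a dict: "clock": time; "joint_pos": joint angles; "qvel": joint speeds; "tau": joint torques, N m; "tool_pos": TCP position; "orientation": TCP orientation; "force": force on the tool from outside, world axes, zero at the start; "moment": the same for the moment, N m; "opening": finger opening in m.
Only numpy, scipy, OpenCV 4.12 (cv2) and the standard library are available. Lean on these libraries where they do the work, as an engineer would, in place of code of your own. Each camera call takes 0.05 s, during which the arm holds its last target.

## Task

Check the slot of the wooden guide jig: first take the offcut that stands in its lane out and put it in the scrap tray, then slide the pointed gauge blade, point first, along the lane and under the strap until its square tail is flush with the open ends of the two rails, and leave it there. Leave the wide blade, the glue jar and the hand plane where they are.

Things in the scene. Friction and masses are not known exactly. Their poses are not given: they have to be found in the camera images.
- jig: Wooden guide jig screwed to the bench. Origin: on the bench top, midway between the open rail ends (mouth of the lane); +x runs along the lane into the jig, y across, z up. Two rails from x = 0 to 180 mm, each 24 mm wide, 11 mm tall, leave a lane 36 mm wide (y = -18 to 18 mm), floored by the bare bench. It is open at both ends; nothing in it stops the blade, which stays where the push ends.
- strap (a point): Top centre of the jig's strap, a wooden block lying across the rails: 60 mm along the lane (80 to 140 mm in from the mouth), 84 mm across, 24 mm tall, its top 35 mm above the bench. The gap under it is 36 mm wide and 11 mm high. Axes as the jig's.
- blade_mid (a point): Centre of the pointed gauge blade: a loose flat steel bar, 170 mm long, 32 mm wide, 8 mm thick, about 0.24 kg, lying flat on the bench. This point is half-way along, across and through it (4 mm above the bench). x runs along the blade towards its point, y across it, z up. The point end is a 90 degree wedge, 16 mm long; the tail end is square.
- blade_tip (a point): The very point of the pointed blade, 85 mm from its centre along its x, at half thickness.
- blade_tail (a point): Middle of the square tail end of the pointed blade, 85 mm behind its centre, at half thickness.
- offcut_mid (a point): Centre of the offcut: a loose pale wood block, 30 x 30 mm and 50 mm tall (centre 25 mm above the bench), about 35 g, standing in the lane between the rails close to the mouth, before the strap. z up along its height; its sides are parallel to the lane within about 3 degrees.
- tray: Scrap tray: open plywood box fixed to the bench, 130 mm along its x, 120 mm along its y, 35 mm tall, walls and floor 5 mm thick, empty. Origin: centre of its underside, on the bench.
- wide_mid (a point): Centre of the wide gauge blade, a bystander: flat steel bar 170 x 46 x 8 mm with both ends square, too wide for the lane. x along it, z up; it lies on the bench.
- jar: Glue jar, a bystander standing beside the jig: 50 mm across, 70 mm tall. Origin: centre of its underside.
- plane: Small hand plane, a bystander beside the jig: 120 mm along its x, 44 mm wide, about 60 mm tall. Origin: centre of its underside.
There are look-alikes about, which are no part of the job. Of the things shaped like the part that bears offcut_mid, the wooden one is meant.

How it is judged:
By the outcome, as a careful person would: the job done as asked, in the order asked, and still so for the second after the job is handed in, with the robot touching nothing.
It also fails if it takes over 72 s, if anything falls off the work surface, if the arm or the gripper's body presses on something with over 40 N, if the wrist force passes 120 N, or if a joint passes its speed limit or range.

## Working session

There is one attempt and no reset: what is moved stays moved. The work goes in short steps, Python scripts to look and compute and a shell command to move; the robot and the scene stay as the last step left them, time stands still between calls to the robot, and variables do not carry over. Pictures are saved under pics/ and viewed, and the job is handed in when it is done.

```bash
ls; mkdir -p pics
cat > h.py <<'E'
import numpy as np, cv2
from plant import ctrl, snapshot, silhouettes
from scipy.spatial.transform import Rotation as R
def Rm(rpy): return R.from_euler('xyz',rpy,degrees=True).as_matrix()
def save(p,n): cv2.imwrite('pics/'+n,cv2.cvtColor(p['image'],cv2.COLOR_RGB2BGR))
E
python3 - <<'E'
from h import *
o=ctrl.get_obs(); print(o, ctrl.tcp_to_grasp)
for n in ["scene","side","wrist"]:
    p=snapshot(n); save(p,n+'0.png'); print({k:v for k,v in p.items() if k!='image'})
E
```

```text
pics
{'clock': 0.0, 'joint_pos': array([ 7.99321637e+01,  2.05919671e+01,  6.34926730e-01, -2.09978168e-02,
       -7.01343566e+01, -1.65040285e+01]), 'qvel': array([ 0.04001051,  0.01598935,  0.08588051, -0.00923074, -0.10969944,
        0.01602199]), 'tau': array([-1.54633934e-03, -5.82724714e+01,  2.93052953e+01,  6.99731693e+00,
        6.71006273e-03, -1.73979934e-04]), 'tool_pos': array([0.30177438, 0.6032571 , 0.22562267]), 'orientation': array([-8.99067605e+01,  7.04093380e-03,  1.53420990e+02]), 'force': array([0.81339643, 0.04100711, 0.46113056]), 'moment': array([0.05147003, 0.02350515, 0.05643244]), 'opening': 0.08746317828466998} 0.0188
{'camera_matrix': array([[427.44198194,   0.        , 260.09255373],
       [  0.        , 427.44198194, 196.12720937],
       [  0.        ,   0.        ,   1.        ]]), 'dist_coeffs': array([-0.13744806,  0.        ,  0.        ,  0.        ,  0.        ]), 'eye': array([1.20616244, 0.27889381, 0.76296737]), 'orientation': array([-133.66299051,   -0.54076233,  114.40404872]), 'shot': 1}
{'camera_matrix': array([[365.73780565,   0.    
[... 267 characters left out ...]
ientation': array([-142.61298804,    0.99992858,  -12.07612065]), 'shot': 2}
{'camera_matrix': array([[302.96797036,   0.        , 253.43966223],
       [  0.        , 302.96797036, 190.70182196],
       [  0.        ,   0.        ,   1.        ]]), 'dist_coeffs': array([-0.07122951,  0.        ,  0.        ,  0.        ,  0.        ]), 'mount': array([[-3.69597705e-04,  9.59398923e-01,  2.82052423e-01,
        -7.62642120e-02],
       [-5.01091800e-04, -2.82052584e-01,  9.59398816e-01,
        -1.58572021e-01],
       [ 9.99999806e-01,  2.13257445e-04,  5.84992921e-04,
         8.11700229e-04],
       [ 0.00000000e+00,  0.00000000e+00,  0.00000000e+00,
         1.00000000e+00]]), 'shot': 3}
```

View pics/scene0.png

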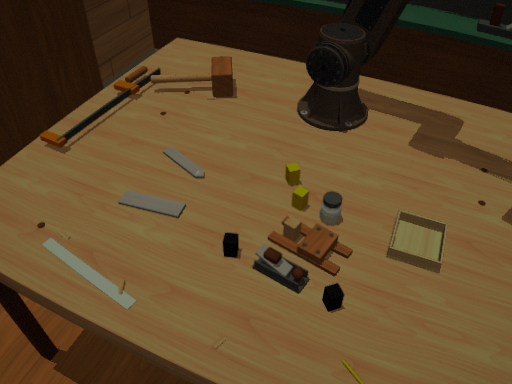

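View pics/side0.png

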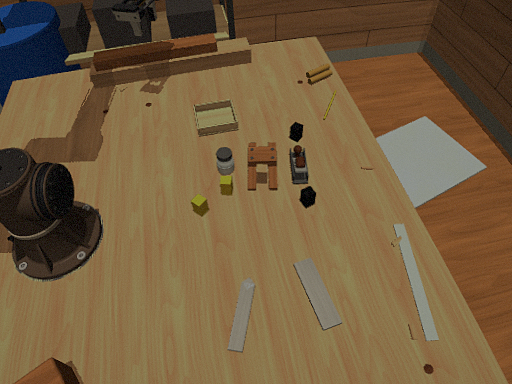

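View pics/wrist0.png

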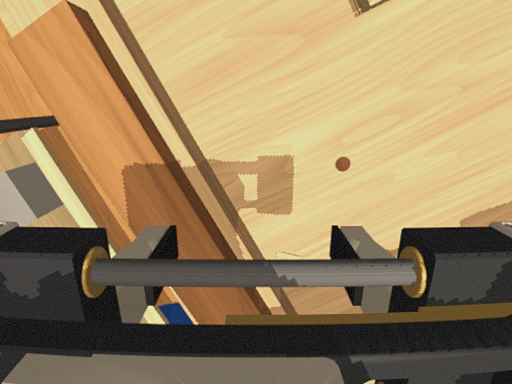

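The scene picture shows the jig at about (310,245), with a pale block in its lane at (292,228). There are yellow blocks at (293,174) and (301,198), and black ones at (231,245) and (333,297). The pointed blade is at (184,163), the wide blade at (152,204) and the tray at (417,241). I'll measure these next.

```bash
cat >> h.py <<'E'
def cam(p,obs=None):
    if 'mount' in p:
        M=np.array(p['mount']); T=np.eye(4); T[:3,:3]=Rm(obs['orientation']); T[:3,3]=obs['tool_pos']; W=T@M
        return W[:3,:3],W[:3,3]
    return Rm(p['orientation']),np.array(p['eye'])
def ray(p,uv,z,obs=None):
    Rc,e=cam(p,obs); uv=np.array(uv,float).reshape(-1,1,2)
    n=cv2.undistortPoints(uv,p['camera_matrix'],p['dist_coeffs'])[:,0]
    d=np.c_[n,np.ones(len(n))]@Rc.T
    return e+d*((z-e[2])/d[:,2])[:,None]
def proj(p,X,obs=None):
    Rc,e=cam(p,obs); X=np.atleast_2d(np.array(X,float))
    return cv2.projectPoints((X-e)@Rc,np.zeros(3),np.zeros(3),p['camera_matrix'],p['dist_coeffs'])[0][:,0]
E
python3 - <<'E'
from h import *
Z={"jig":0.01,"strap":.035,"blade_mid":.008,"wide_mid":.008,"offcut_mid":.05,"tray":.035,"jar":.07,"plane":.03}
for n in ["scene","side"]:
    p=snapshot(n); im=p['image'][:,:,::-1].copy()
    for t,z in Z.items():
        for d in silhouettes(p,t)[:6]:
            m=d['mask'].astype(np.uint8); ys,xs=np.nonzero(m)
            if len(xs)<5: continue
            r=cv2.minAreaRect(np.c_[xs,ys].astype(np.float32))
            print(n,t,round(d['confidence'],2),d['bbox'],np.round(ray(p,[[xs.mean(),ys.mean()]],z)[0][:2],3))
            if d['confidence']>.3:
              c,_=cv2.findContours(m,0,2); cv2.drawContours(im,c,-1,(0,0,255) if t!='strap' else (255,0,0),1)
    x0,y0=(100,130) if n=='scene' else (170,80)
    cv2.imwrite(f'pics/{n}1.png',cv2.resize(im[y0:y0+200,x0:x0+266] if n=='scene' else im[y0:y0+290,x0:x0+200],None,fx=2.05 if n=='side' else 3,fy=2.05 if n=='side' else 3,interpolation=cv2.INTER_CUBIC))
E
```

```text
scene jig 0.59 [268.6, 222.0, 80.5, 52.6] [0.584 0.14 ]
scene strap 0.71 [389.3, 210.2, 57.4, 58.4] [0.491 0.356]
scene strap 0.69 [267.1, 222.7, 83.6, 53.4] [0.605 0.145]
scene blade_mid 0.67 [319.5, 193.2, 22.0, 31.7] [0.447 0.136]
scene blade_mid 0.65 [161.0, 148.7, 46.1, 30.1] [ 0.45 -0.29]
scene wide_mid 0.72 [120.7, 191.6, 61.2, 26.9] [ 0.624 -0.278]
scene offcut_mid 0.91 [223.9, 233.1, 16.5, 23.4] [ 0.688 -0.019]
scene offcut_mid 0.66 [291.8, 186.1, 17.5, 24.5] [0.489 0.067]
scene offcut_mid 0.65 [286.6, 223.1, 17.3, 18.7] [0.588 0.086]
scene offcut_mid 0.6 [323.4, 286.9, 21.4, 27.1] [0.723 0.223]
scene offcut_mid 0.57 [285.4, 165.9, 14.4, 22.4] [0.412 0.018]
scene tray 0.82 [387.2, 211.2, 59.1, 57.1] [0.491 0.356]
scene jar 0.67 [320.8, 193.4, 20.9, 30.9] [0.511 0.147]
scene jar 0.52 [164.4, 145.5, 41.4, 35.3] [ 0.512 -0.243]
scene plane 0.89 [251.8, 244.9, 56.2, 49.4] [0.689 0.099]
side jig 0.75 [249.2, 141.6, 28.3, 47.6] [0.577 0.126]
side strap 0.77 [248.5, 142.3, 27.2, 45.9] [0.574 0.106]
side blade_mid 0.62 [227.8, 276.3, 24.4, 74.6] [ 0.441 -0.305]
side wide_mid 0.59 [296.4, 256.5, 46.6, 72.6] [ 0.62  -0.291]
side offcut_mid 0.64 [255.1, 167.0, 8.9, 18.0] [0.563 0.057]
side offcut_mid 0.61 [217.9, 176.5, 12.8, 18.3] [0.46  0.038]
side offcut_mid 0.55 [189.1, 193.4, 20.1, 21.4] [ 0.387 -0.013]
side offcut_mid 0.49 [296.8, 186.2, 18.6, 18.9] [ 0.663 -0.047]
side offcut_mid 0.47 [288.9, 120.9, 14.6, 21.7] [0.699 0.197]
side tray 0.79 [197.9, 99.9, 41.3, 37.9] [0.471 0.334]
side tray 0.43 [229.7, 276.9, 23.5, 75.8] [ 0.441 -0.314]
side tray 0.16 [244.8, 139.4, 32.8, 51.6] [0.573 0.104]
side jar 0.89 [217.2, 145.7, 18.5, 28.7] [0.472 0.105]
side jar 0.42 [227.6, 277.7, 25.1, 73.8] [ 0.442 -0.326]
side plane 0.96 [285.8, 146.9, 21.6, 37.9] [0.674 0.078]
```

View pics/scene1.png

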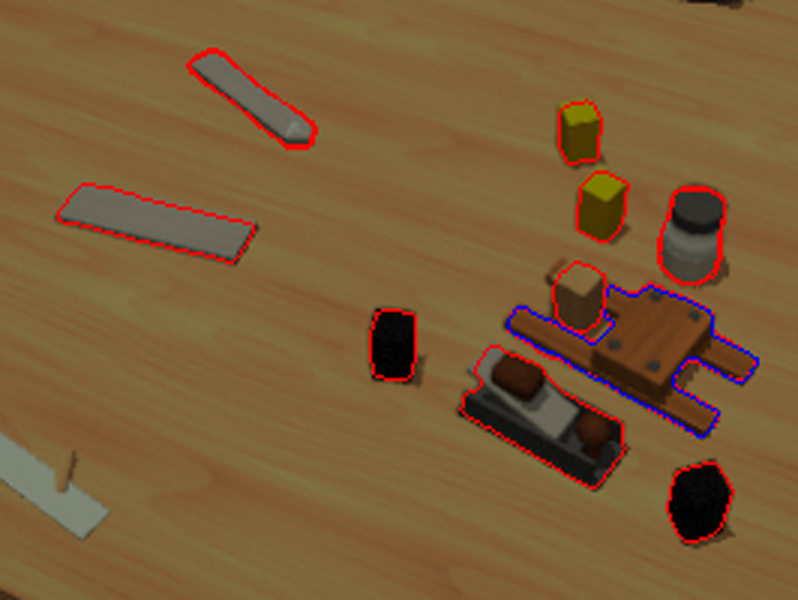

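View pics/side1.png

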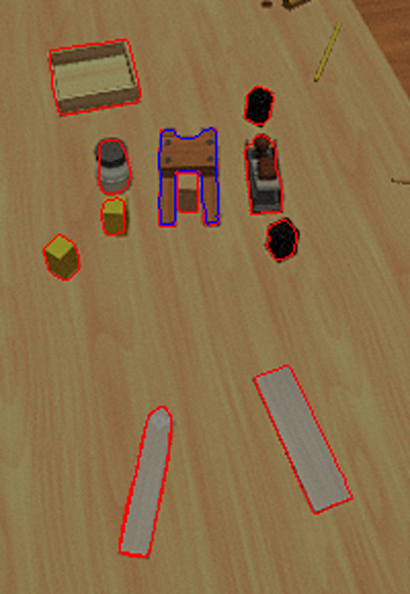

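Five things are shaped like the offcut: yellow ones at scene (293,174) and (301,198), black ones at (231,245) and (333,297), and the pale wooden one at (295,232). The last is the one meant: it is the only wooden one and it stands in the lane, as the enlarged crop confirms. I'll move the wrist camera over the jig for precise measurement.

```bash
python3 -m pendant '[[[-3.4,0,2,0,0,0,1],[-3.4,0,2,0,0,0,1],[-3.4,0,2,0,0,0,1],[-3.4,0,2,0,0,0,1],[-3.4,0,2,0,0,0,1],[-3.4,0,2,0,0,0,1],[-3.4,0,2,0,0,0,1],[-3.4,0,2,0,0,0,1],[-3.4,0,2,0,0,0,1],[-3.4,0,2,0,0,0,1],[-3.4,0,2,0,0,0,1],[-3.4,0,2,0,0,0,1]]]'
python3 -m pendant '[[[-3.4,0,2,0,7,0,1],[0,0,0,0,7,0,1],[0,0,0,0,7,0,1],[0,0,0,0,7,0,1],[0,0,0,0,7,0,1],[0,0,0,0,7,0,1],[0,0,0,0,7,0,1],[0,0,0,0,7,0,1],[0,0,0,0,7,0,1],[0,0,0,0,0,0,1],[0,0,0,0,0,0,1]]]'
python3 - <<'E'
from h import *
o=ctrl.get_obs(); p=snapshot('wrist'); save(p,'w1.png'); print(o['tool_pos'],o['orientation'])
E
```

```text
clock: 2.05
tool_pos: [0.5603, 0.2048, 0.2269]
orientation: [-90.0, 0.0, 153.4]
force: [1.3, 1.3, 0.2]
opening: 0.0873
clock: 2.97
tool_pos: [0.581, 0.1734, 0.2266]
orientation: [-90.0, -0.0, 90.6]
force: [0.4, -0.5, -0.0]
opening: 0.0873
[0.58097951 0.17338991 0.22662513] [-9.00053979e+01 -7.40182528e-04  9.06485403e+01]
```

View pics/w1.png

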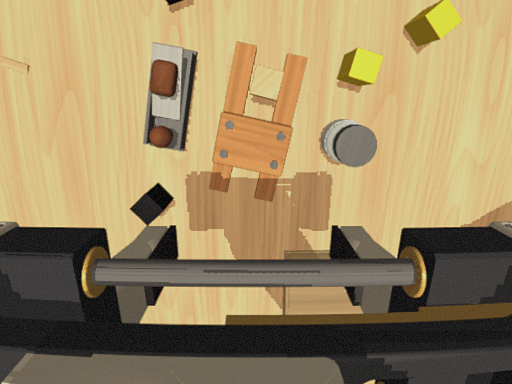

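The wrist view shows the jig with its mouth at the top, rail ends near (245,45) and (296,55), the strap at (253,142) and the pale offcut at (267,83). I'll enlarge it to pick corners.

Run:
```python
import cv2
im=cv2.imread('pics/w1.png')[30:210,140:380]
cv2.imwrite('pics/w1c.png',cv2.resize(im,None,fx=3.33,fy=3.33,interpolation=cv2.INTER_CUBIC))
```

```text
(no output)
```

View pics/w1c.png

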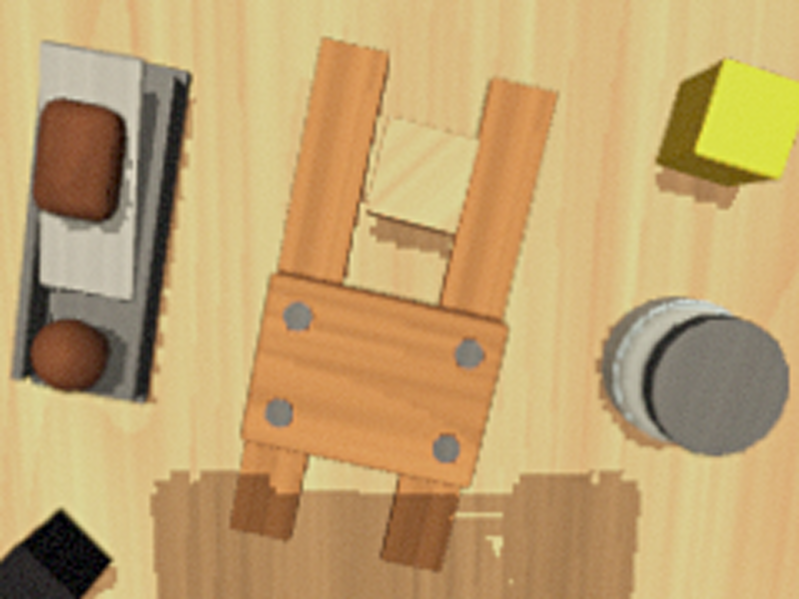

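```bash
cat > fit1.py <<'E'
from h import *
from scipy.optimize import least_squares
o=ctrl.get_obs(); p=snapshot('wrist')
C=lambda a: (np.array(a,float)+.5)/3.333-.5+[140,30]
# jig frame: image right = -x world; mouth toward -y, jig x ~ +y world, jig y ~ -x world(right)
uv=C([[320,38],[388,50],[490,79],[558,92],[230,528],[293,541],[380,558],[438,571],[274,274],[507,324],[470,486],[245,440]])
def mk(s):
  return np.array([[0,-42*s,11],[0,-18*s,11],[0,18*s,11],[0,42*s,11],[180,-42*s,11],[180,-18*s,11],[180,18*s,11],[180,42*s,11],[80,-42*s,35],[80,42*s,35],[140,42*s,35],[140,-42*s,35]])/1000.
P=mk(1)
def f(q):
    a=q[2]; Rz=np.array([[np.cos(a),-np.sin(a),0],[np.sin(a),np.cos(a),0],[0,0,1]])
    return proj(p,P@Rz.T+[q[0],q[1],0],o)-uv
r=least_squares(lambda q:f(q).ravel(),[.58,.05,1.5])
print(r.x[:2],np.degrees(r.x[2]),np.abs(f(r.x)).max(),np.round(f(r.x),1).tolist())
b=ray(p,C([[388,117],[480,140],[452,235],[368,210]]),.05,o); print('block',b.mean(0),b[:,:2], np.linalg.norm(np.diff(b,axis=0),axis=1))
d=b[1]-b[0]; print(np.degrees(np.arctan2(d[1],d[0])))
a=r.x[2];print('block in jig',(b.mean(0)[:2]-r.x[:2])@np.array([[np.cos(a),-np.sin(a)],[np.sin(a),np.cos(a)]]))
for t,z in [('jar',.07),('plane',.03),('tray',.035)]:
    for d in silhouettes(p,t)[:2]: 
        ys,xs=np.nonzero(d['mask']); 
        if len(xs): print(t,d['confidence'],ray(p,[[xs.mean(),ys.mean()]],z,o)[0])
E
python3 fit1.py
```

```text
[0.56128673 0.03596294] 78.61771429471762 1.801659223892898 [[0.2, -0.7], [0.3, 0.4], [0.3, -1.3], [0.0, -0.4], [-0.1, 0.5], [-0.7, 0.3], [0.5, 0.8], [1.1, 0.6], [-1.2, -1.0], [1.4, -0.2], [0.3, 1.2], [-1.8, 0.5]]
block [0.56823871 0.07590932 0.05      ] [[0.57922983 0.05839168]
 [0.55029132 0.06480643]
 [0.55824033 0.09389816]
 [0.58519337 0.08654102]] [0.02964096 0.03015818 0.02793911]
167.501448202727
block in jig [0.04053273 0.00106833]
jar 0.68 [0.48141738 0.13498267 0.07      ]
jar 0.65 [0.66629876 0.09114056 0.07      ]
plane 0.78 [0.67719185 0.08991702 0.03      ]
tray 0.66 [0.49511016 0.34176585 0.035     ]
```

```bash
python3 -m pendant '[[[0,0,0,0,6,0,1],[0,0,0,0,6,0,1],[-3.3,0,-0.23,0,0,0,1],[-3.3,0,-0.23,0,0,0,0.8],[-3.25,0,-0.22,0,0,0,0.7],[0,4,0,0,0,0,0.7],[0,4,0,0,0,0,0.7],[0,4,0,0,0,0,0.7],[0,0,0,0,0,0,0.7],[0,0,0,0,0,0,0.7]]]'
python3 - <<'E'
from h import *
o=ctrl.get_obs(); p=snapshot('wrist'); save(p,'w2.png'); print(o['tool_pos'],o['orientation'])
p=snapshot('side'); cv2.imwrite('pics/s2.png',cv2.resize(p['image'][80:260,150:390,::-1],None,fx=3,fy=3))
E
```

```text
clock: 4.05
tool_pos: [0.5669, 0.0749, 0.1056]
orientation: [-89.8, 0.2, 78.5]
force: [0.3, -0.4, 1.2]
opening: 0.0616
[0.56689329 0.07485033 0.10555894] [-89.8086693    0.17696224  78.48071353]
```

View pics/w2.png

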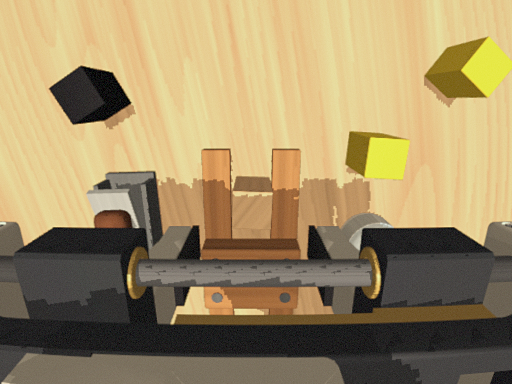

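View pics/s2.png

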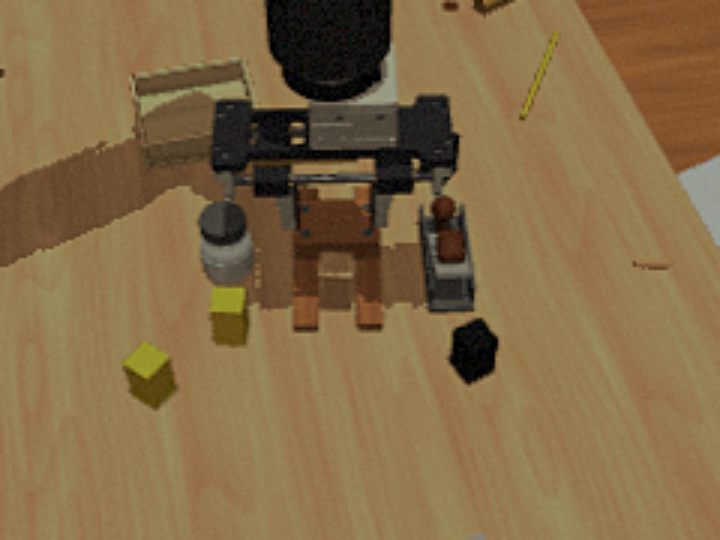

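```bash
python3 -m pendant '[[[0,3,0,0,0,0,0.7],[0,3,0,0,0,0,0.7],[0,2,0,0,0,0,0.7],[0,0.6,0,0,0,0,0.7],[0,0,0,0,0,0,0.7],[0,0,0,0,0,0,0.2],[0,0,0,0,0,0,0.2],[0,0,0,0,0,0,0.2],[0,0,0,0,0,0,0.2],[0,0,0,0,0,0,0.2]]]'
python3 - <<'E'
from h import *
p=snapshot('side'); cv2.imwrite('pics/s3.png',cv2.resize(p['image'][80:260,150:390,::-1],None,fx=3,fy=3))
E
```

```text
clock: 4.98
tool_pos: [0.5683, 0.0758, 0.0215]
orientation: [-90.1, -0.0, 78.4]
force: [-0.1, -0.6, -0.7]
opening: 0.0335
```

View pics/s3.png

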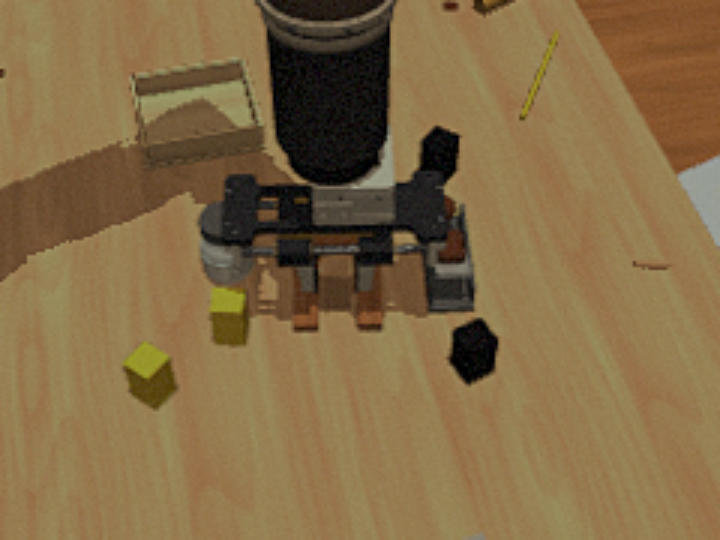

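```bash
python3 -m pendant '[[[0,0,0,0,0,0,0.1],[0,0,0,0,0,0,0.1],[0,0,0,0,0,0,0.1],[0,-1,0,0,0,0,0.1],[0,-2,0,0,0,0,0.1],[0,-4,0,0,0,0,0.1],[0,-4,0,0,0,0,0.1]]]'
python3 - <<'E'
from h import *
p=snapshot('side'); cv2.imwrite('pics/s4.png',cv2.resize(p['image'][80:260,150:390,::-1],None,fx=3,fy=3))
E
```

```text
clock: 5.62
tool_pos: [0.5666, 0.0749, 0.1311]
orientation: [-89.8, 0.1, 78.4]
force: [1.0, 1.2, 0.4]
opening: 0.0301
```

View pics/s4.png

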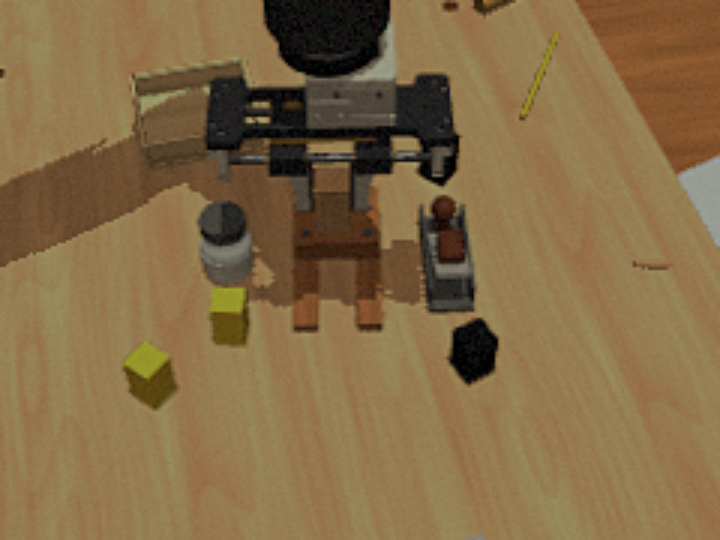

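The offcut is held between the fingers and out of the lane. Next I'll carry it to the tray.

```bash
python3 -m pendant '[[[2,0,1,0,0,0,0.1],[3.5,0,1.9,0,0,0,0.1],[3.5,0,1.9,0,0,0,0.1],[3.5,0,1.9,0,0,0,0.1],[3.5,0,1.9,0,0,0,0.1],[3.5,0,1.9,0,0,0,0.1],[3,0,1.9,0,0,0,0.1],[2,0,1,0,0,0,0.1],[0,0,0,0,0,0,0.1],[0,0,0,0,0,0,0.1]]]'
python3 - <<'E'
from h import *
for n in ['side','scene']:
    p=snapshot(n); im=p['image'][50:250,150:400,::-1] if n=='side' else p['image'][130:300,250:480,::-1]; cv2.imwrite(f'pics/{n}5.png',cv2.resize(im,None,fx=3,fy=3))
o=ctrl.get_obs();p=snapshot('wrist');save(p,'w5.png')
E
```

```text
clock: 6.5
tool_pos: [0.4851, 0.3436, 0.1308]
orientation: [-90.0, 0.0, 78.6]
force: [0.8, -0.8, -1.4]
opening: 0.0297
```

View pics/side5.png

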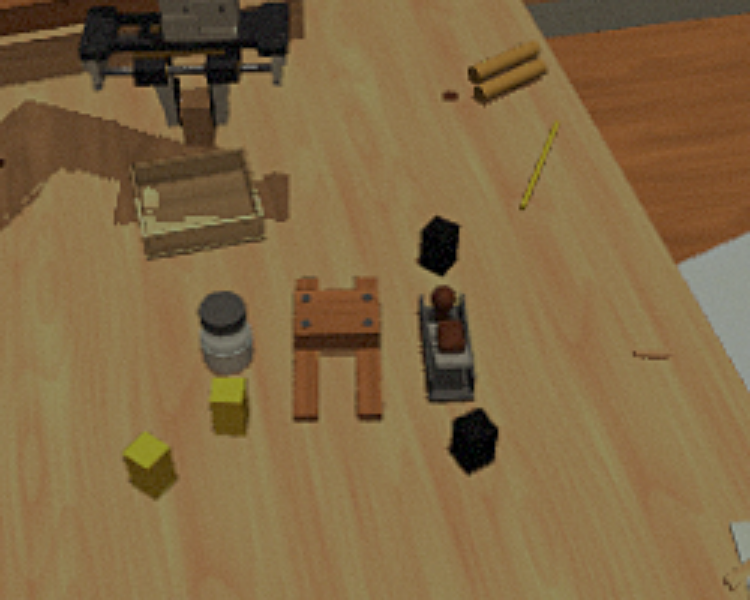

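View pics/scene5.png

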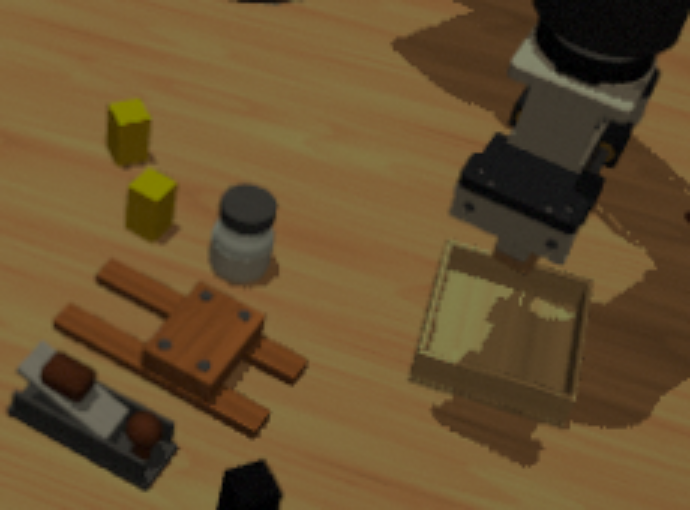

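View pics/w5.png

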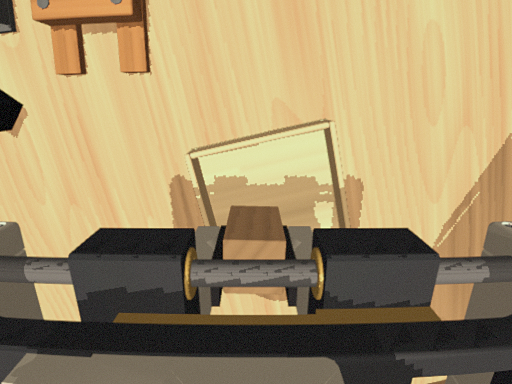

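Run:
```python
from h import *
o=ctrl.get_obs();p=snapshot('wrist')
c=ray(p,[[190,154],[331,122]],.035,o); print(c, np.linalg.norm(c[1]-c[0]))
d=(c[1]-c[0])/np.linalg.norm(c[1]-c[0]); n=np.array([d[1],-d[0],0]); n*=np.sign(n[1]); print('centre',c.mean(0)+n*.06,c.mean(0)+n*.065, np.degrees(np.arctan2(d[1],d[0])))
p=snapshot('scene')
c=ray(p,np.array([[447,242],[592,285],[572,396],[415,350]])/3+[250,130],.035); print(c,c.mean(0))
```

```text
[[0.53123536 0.29669519 0.035     ]
 [0.4103333  0.29418108 0.035     ]] 0.12092819143650299
centre [0.46953693 0.35542517 0.035     ] [0.46943298 0.36042409 0.035     ] -178.80873134085607
[[0.41285901 0.29686213 0.035     ]
 [0.411146   0.41526411 0.035     ]
 [0.53200728 0.41493455 0.035     ]
 [0.53662806 0.29704284 0.035     ]] [0.47316009 0.35602591 0.035     ]
```

```bash
python3 -m pendant '[[[1.1,0,1.7,0,0,0,0.1],[0,3,0,0,0,0,0.1],[0,3,0,0,0,0,0.1],[0,2.5,0,0,0,0,0.1],[0,1.2,0,0,0,0,0.1],[0,0.4,0,0,0,0,0.1],[0,0,0,0,0,0,0.1],[0,0,0,0,0,0,0.5],[0,0,0,0,0,0,0.5],[0,0,0,0,0,0,0.5],[0,0,0,0,0,0,0.5]]]'
python3 -m pendant '[[[0,-2,0,0,0,0,0.5],[0,-4,0,0,0,0,0.5],[0,-4,0,0,0,0,0.5],[0,-4,0,0,0,0,0.8]]]'
python3 - <<'E'
from h import *
p=snapshot('scene'); im=p['image'][130:300,250:480,::-1]; cv2.imwrite(f'pics/scene6.png',cv2.resize(im,None,fx=3,fy=3))
E
```

```text
clock: 7.67
tool_pos: [0.4717, 0.3571, 0.0307]
orientation: [-90.0, -0.1, 78.4]
force: [0.4, -0.0, 0.4]
opening: 0.0436
clock: 8.0
tool_pos: [0.4711, 0.3563, 0.1717]
orientation: [-90.0, 0.0, 78.4]
force: [0.5, 2.0, -0.9]
opening: 0.0466
```

View pics/scene6.png

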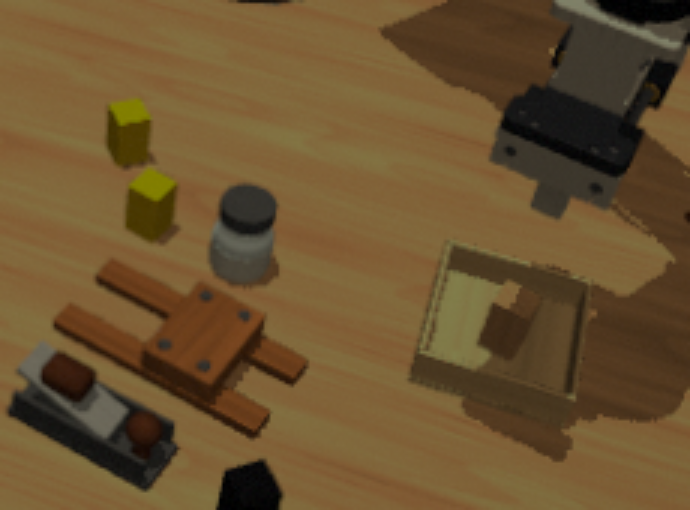

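The block stands in the tray (scene crop (510,318)). Now the pointed blade.

```bash
python3 -m pendant '[[[-2,-2,-0.4,0,0,0,0.8],[-3.9,-3,-0.7,0,0,0,0.8],[-4,0,-0.7,0,0,0,0.8],[-4,0,-0.7,0,0,0,0.8],[-4,0,-0.7,0,0,0,0.8],[-4,0,-0.7,0,0,0,0.8],[-4,0,-0.7,0,0,0,0.8],[-4,0,-0.7,0,0,0,0.8],[-4,0,-0.7,0,0,0,0.8],[-4,0,-0.7,0,0,0,0.8],[-4,0,-0.7,0,0,0,0.8],[-4,0,-0.7,0,0,0,0.8]]]'
python3 -m pendant '[[[-4,0,-0.7,0,0,0,0.8],[-4,0,-0.7,0,0,0,0.8],[-2,0,-0.7,0,0,0,0.8],[0,0,0,0,0,0,0.8],[0,0,0,0,0,0,0.8]]]'
python3 - <<'E'
from h import *
o=ctrl.get_obs(); p=snapshot('wrist'); save(p,'w7.png'); print(o['tool_pos'],o['orientation'])
E
```

```text
clock: 9.05
tool_pos: [0.4583, -0.1047, 0.2157]
orientation: [-90.1, -0.0, 78.5]
force: [1.2, 0.3, -0.1]
opening: 0.0704
clock: 9.47
tool_pos: [0.4589, -0.2062, 0.2149]
orientation: [-90.0, -0.0, 78.3]
force: [0.8, 0.2, 0.2]
opening: 0.0702
[ 0.45891454 -0.20624549  0.21490633] [-9.00187602e+01 -7.28177164e-03  7.82567200e+01]
```

View pics/w7.png

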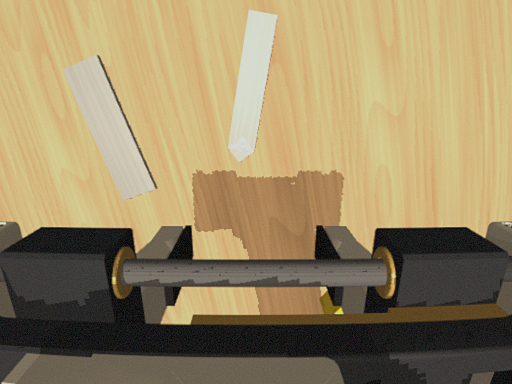

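Run:
```python
import cv2
im=cv2.imread('pics/w7.png')[0:175,205:305]
cv2.imwrite('pics/w7c.png',cv2.resize(im,None,fx=3.4,fy=3.4,interpolation=cv2.INTER_CUBIC))
```

```text
(no output)
```

View pics/w7c.png

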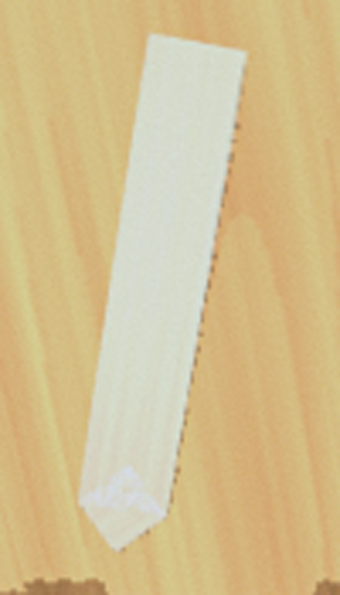

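```bash
cat > fit2.py <<'E'
from h import *
from scipy.optimize import least_squares
import sys,json
def fitblade(p,o,uv,q0=[.45,-.3,1.4],idx=None):
    P=np.array([[-85,16,8],[-85,-16,8],[69,16,8],[69,-16,8],[85,0,8]])/1000.
    P=P if idx is None else P[idx]
    def f(q):
        a=q[2]; Rz=np.array([[np.cos(a),-np.sin(a),0],[np.sin(a),np.cos(a),0],[0,0,1]])
        return proj(p,P@Rz.T+[q[0],q[1],0],o)-uv
    r=least_squares(lambda q:f(q).ravel(),q0); return r.x,f(r.x)
E
python3 - <<'E'
from fit2 import *
o=ctrl.get_obs(); p=snapshot('wrist')
# +y blade = image right (y = -x world = right)
uv=(np.array([[247,50],[150,33],[166,515],[79,500],[120,551]])+.5)/3.4-.5+[205,0]
q,e=fitblade(p,o,uv); print(q[:2],np.degrees(q[2]),np.round(e,1).tolist())
a=q[2]; c,s=np.cos(a),np.sin(a)
tail=q[:2]-.085*np.array([c,s]); print('tail',tail,'tip',q[:2]+.085*np.array([c,s]))
g=q[:2]-.05*np.array([c,s]); print('grasp',g)
print('radius tail',np.linalg.norm(g))
E
```

```text
[ 0.44400504 -0.29453423] 68.85571793444893 [[0.1, -0.0], [-0.1, -0.3], [0.7, 0.1], [0.2, 0.1], [-0.8, 0.1]]
tail [ 0.41334403 -0.3738116 ] tip [ 0.47466604 -0.21525685]
grasp [ 0.42596915 -0.34116798]
radius tail 0.5457520529537307
```

```bash
python3 -m pendant '[[[0,0,0,0,4.7,0,0.7],[0,0,0,0,4.7,0,0.7],[-3.9,0,-0.45,0,0,0,0.7],[-4,0,-0.45,0,0,0,0.7],[-4,0,-0.45,0,0,0,0.7],[-4,0,-0.45,0,0,0,0.7],[0,3,0,0,0,0,0.7],[0,4,0,0,0,0,0.7],[0,3,0,0,0,0,0.7],[0,2,0,0,0,0,0.7],[0,0,0,0,0,0,0.7],[0,0,0,0,0,0,0.7]]]'
python3 - <<'E'
from h import *
o=ctrl.get_obs(); print(o['tool_pos'],o['orientation'],o['joint_pos'])
p=snapshot('side'); cv2.imwrite('pics/s8.png',cv2.resize(p['image'][180:384,150:390,::-1],None,fx=3,fy=2.9))
E
```

```text
clock: 10.57
tool_pos: [0.4193, -0.359, 0.0946]
orientation: [-89.9, 0.0, 69.1]
force: [0.4, -0.6, 0.9]
opening: 0.0612
[ 0.41930535 -0.35904657  0.09462575] [-8.99008325e+01  1.75465638e-02  6.91360507e+01] [-2.02297585e+01  1.62207100e+01 -2.47288437e+01  2.17442407e-02
 -4.91498039e+01 -6.48442834e-01]
```

View pics/s8.png

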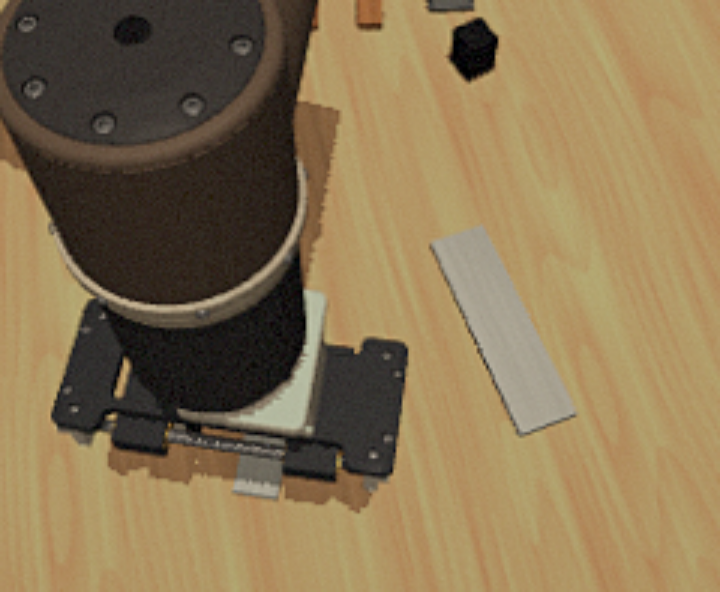

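```bash
python3 -m pendant '[[[0,3,0,0,0,0,0.7],[0,3,0,0,0,0,0.7],[0,2,0,0,0,0,0.7],[0,1.1,0,0,0,0,0.7],[0,0,0,0,0,0,0.7],[0,0,0,0,0,0,0.2],[0,0,0,0,0,0,0.2],[0,0,0,0,0,0,0.2],[0,0,0,0,0,0,0.2],[0,0,0,0,0,0,0.2],[0,0,0,0,0,0,0.2],[0,0,0,0,0,0,0.2]]]'
python3 - <<'E'
from h import *
o=ctrl.get_obs(); print(o['tool_pos'],o['orientation'],o['force'])
p=snapshot('wrist');save(p,'w9.png')
E
```

```text
clock: 11.62
tool_pos: [0.4196, -0.3602, 0.0046]
orientation: [-90.1, 0.0, 69.0]
force: [-0.9, 2.4, 6.8]
opening: 0.0313
[ 0.41957563 -0.36016322  0.00456421] [-9.00668203e+01  6.82304116e-03  6.90380042e+01] [-0.93207926  2.3711397   6.77102805]
```

View pics/w9.png

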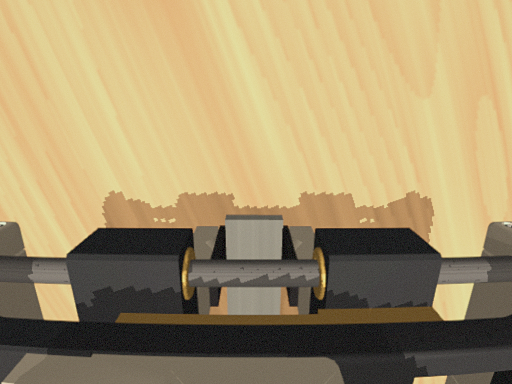

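```bash
python3 -m pendant '[[[0,-0.1,0,0,0,0,0.2],[0,0,0,0,0,0,0.2],[0,0,0,0,0,0,0.2]]]'; python3 -m pendant '[[[0,-0.1,0,0,0,0,0.2],[0,0,0,0,0,0,0.2],[0,0,0,0,0,0,0.2]]]'
```

```text
clock: 11.92
tool_pos: [0.4192, -0.36, 0.0047]
orientation: [-90.0, -0.0, 69.0]
force: [-0.2, -0.1, -1.1]
opening: 0.0309
clock: 12.17
tool_pos: [0.419, -0.3599, 0.0056]
orientation: [-90.0, -0.0, 69.0]
force: [-0.1, 0.1, -1.3]
opening: 0.0312
```

Run:
```python
import cv2
im=cv2.imread('pics/w2.png')[135:255,190:315]
cv2.imwrite('pics/w2c.png',cv2.resize(im,None,fx=5,fy=5,interpolation=cv2.INTER_CUBIC))
```

```text
(no output)
```

View pics/w2c.png

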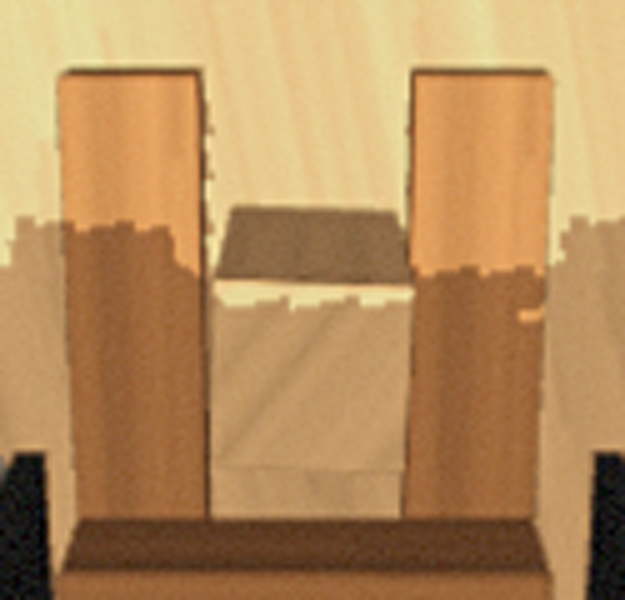

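Run:
```python
from h import *
from scipy.optimize import least_squares
p=snapshot('wrist')
o={'tool_pos':np.array([0.56689329,0.07485033,0.10555894]),'orientation':np.array([-89.8086693,0.17696224,78.48071353])}
uv=(np.array([[60,76],[202,74],[412,75],[552,76],[78,520],[208,520],[404,520],[535,520],[62,572],[550,572]])+.5)/5-.5+[190,135]
P=np.array([[0,-42,11],[0,-18,11],[0,18,11],[0,42,11],[80,-42,11],[80,-18,11],[80,18,11],[80,42,11],[80,-42,35],[80,42,35]])/1000.
for oo in (o,dict(o,tool_pos=np.array([.5669,.0749,.1066]),orientation=np.array([-90,0,78.5]))):
  def f(q):
    a=q[2]; Rz=np.array([[np.cos(a),-np.sin(a),0],[np.sin(a),np.cos(a),0],[0,0,1]])
    return proj(p,P@Rz.T+[q[0],q[1],0],oo)-uv
  r=least_squares(lambda q:f(q).ravel(),[.56,.04,1.4])
  print(r.x[:2],np.degrees(r.x[2]),np.round(f(r.x),1).tolist())
```

```text
[0.56091554 0.0368324 ] 78.38640089747908 [[-0.7, 0.4], [-0.6, 0.8], [0.3, 0.7], [0.8, 0.6], [-0.2, -1.1], [0.0, -1.0], [0.2, -1.0], [0.2, -1.0], [-1.3, 0.7], [1.2, 0.7]]
[0.56141077 0.03743831] 78.4442039197229 [[-0.5, 0.7], [-0.5, 1.1], [0.2, 0.9], [0.6, 0.8], [0.1, -1.3], [0.1, -1.2], [0.2, -1.2], [0.0, -1.2], [-1.0, 0.4], [0.9, 0.6]]
```

```bash
python3 -m pendant '[[[0,0.1,0,0,-3,0,0.2],[0,0,0,0,-3,0,0.2],[0,0,0,0,-3.5,0,0.2],[1.4,0,-0.35,0,0,0,0.2],[2.4,0,-0.6,0,0,0,0.2],[2.4,0,-0.6,0,0,0,0.2],[2.4,0,-0.6,0,0,0,0.2],[2.4,0,-0.6,0,0,0,0.2],[2.4,0,-0.6,0,0,0,0.2],[2.4,0,-0.6,0,0,0,0.2],[2.4,0,-0.6,0,0,0,0.2]]]'
python3 -m pendant '[[[2.4,0,-0.6,0,0,0,0.2],[2,0,-0.5,0,0,0,0.2],[1.2,0,-0.4,0,0,0,0.2],[0.4,0,-0.15,0,0,0,0.2],[0,0,0,0,0,0,0.2],[0,0,0,0,0,0,0.2]]]'
python3 - <<'E'
from h import *
o=ctrl.get_obs(); print(o['tool_pos'],o['orientation'],o['force'],o['moment'])
a=np.radians(78.5); d=o['tool_pos'][:2]-[.5611,.0366]; print('jig xy',d@[np.cos(a),np.sin(a)],d@[-np.sin(a),np.cos(a)])
for n in ['side','scene']:
    p=snapshot(n); im=p['image'][100:300,170:370,::-1] if n=='side' else p['image'][150:320,170:380,::-1]; cv2.imwrite(f'pics/{n}10.png',cv2.resize(im,None,fx=3,fy=3))
p=snapshot('wrist');save(p,'w10.png')
E
```

```text
clock: 13.13
tool_pos: [0.5, -0.1896, 0.0047]
orientation: [-90.0, 0.0, 78.5]
force: [0.3, -0.2, -1.7]
opening: 0.031
clock: 13.63
tool_pos: [0.5279, -0.1354, 0.0046]
orientation: [-90.0, -0.0, 78.5]
force: [-0.6, 0.9, -1.0]
opening: 0.0311
[ 0.52789927 -0.13540912  0.00464684] [-8.99970686e+01 -3.42795589e-03  7.85310866e+01] [-0.58442107  0.88553425 -0.97987055] [ 0.32208409 -0.17908299  0.00095256]
jig xy -0.17517515052571023 -0.0017588899840933435
```

View pics/side10.png

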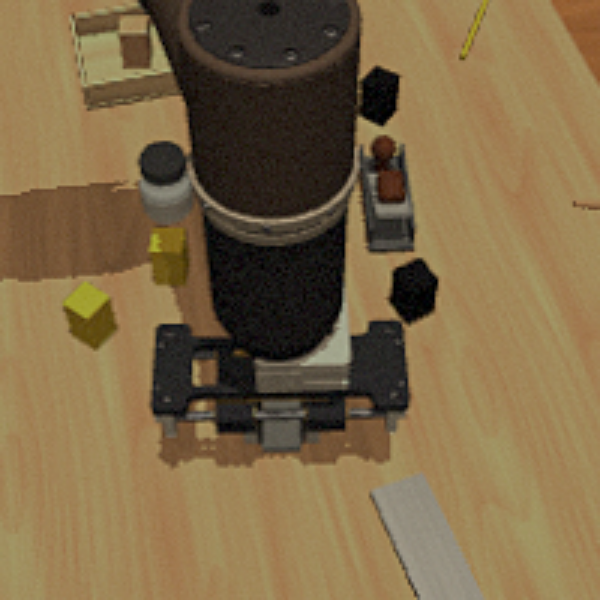

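View pics/scene10.png

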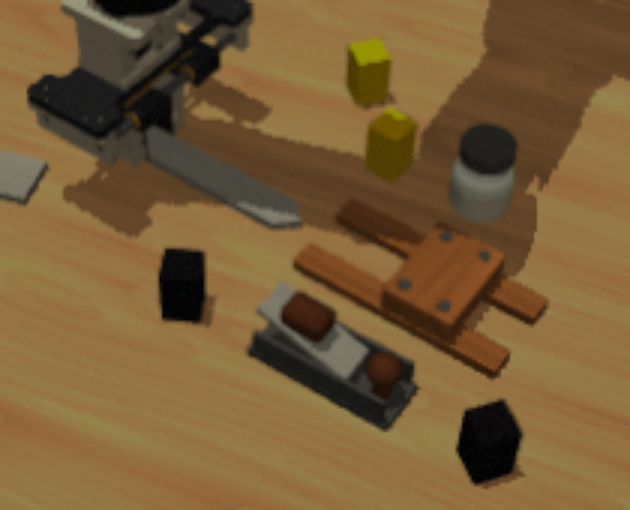

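View pics/w10.png

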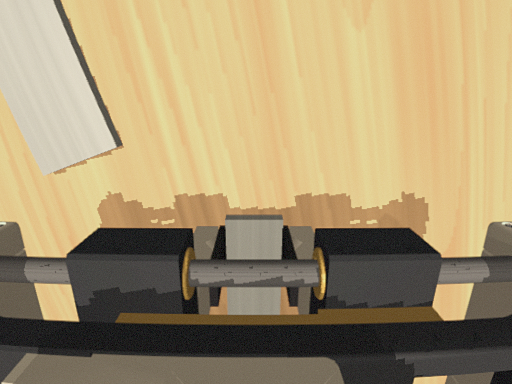

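The tip sits about 20 mm before the mouth (scene crop (298,218)) and in line with the lane. I'll insert it in stages and watch the force.

```bash
python3 -m pendant '[[[0.8,0,0,0,0,0,0.2],[1,0,0,0,0,0,0.2],[1,0,0,0,0,0,0.2],[1,0,0,0,0,0,0.2],[0.7,0,0,0,0,0,0.2],[0,0,0,0,0,0,0.2]]]'
python3 - <<'E'
from h import *
o=ctrl.get_obs(); print(o['tool_pos'],o['orientation'],o['force'],o['moment'])
a=np.radians(78.5); d=o['tool_pos'][:2]-[.5611,.0366]; print('jig xy',d@[np.cos(a),np.sin(a)],d@[-np.sin(a),np.cos(a)])
f=o['force'][:2];print('F',f@[np.cos(a),np.sin(a)],f@[-np.sin(a),np.cos(a)])
p=snapshot('scene'); im=p['image'][150:320,170:380,::-1]; cv2.imwrite(f'pics/scene11.png',cv2.resize(im,None,fx=3,fy=3))
E
```

```text
clock: 14.28
tool_pos: [0.5376, -0.0893, 0.0048]
orientation: [-90.0, -0.0, 78.6]
force: [0.4, 1.1, -1.8]
opening: 0.0308
[ 0.53758899 -0.08927048  0.0047734 ] [-9.00280427e+01 -1.67305372e-02  7.86319495e+01] [ 0.43469068  1.10621177 -1.8474807 ] [ 0.24363616 -0.16066578 -0.02505932]
jig xy -0.12803093839846133 -0.0020555214267484884
F 1.1706676292337437 -0.2054209794392416
```

View pics/scene11.png

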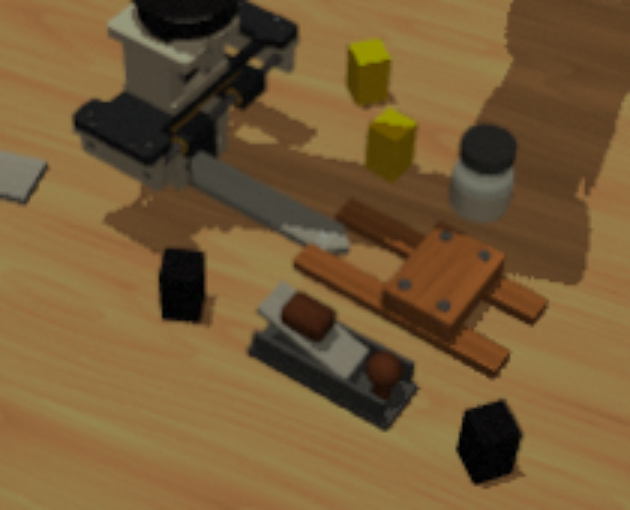

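```bash
python3 -m pendant '[[[1,0,0.05,0,0,0,0.2],[1,0,0,0,0,0,0.2],[1,0,0,0,0,0,0.2],[1,0,0,0,0,0,0.2],[0.5,0,0,0,0,0,0.2],[0,0,0,0,0,0,0.2]]]'
cat > st.py <<'E'
from h import *
o=ctrl.get_obs(); print(o['tool_pos'],o['orientation'],o['force'],o['moment'])
a=np.radians(78.5); d=o['tool_pos'][:2]-[.5611,.0366]; print('jig xy',d@[np.cos(a),np.sin(a)],d@[-np.sin(a),np.cos(a)])
f=o['force'][:2];print('F',f@[np.cos(a),np.sin(a)],f@[-np.sin(a),np.cos(a)])
E
python3 st.py
python3 -m pendant '[[[1,0,0,0,0,0,0.2],[1,0,0,0,0,0,0.2],[1,0,0,0,0,0,0.2],[0.8,0,0,0,0,0,0.2],[0,0,0,0,0,0,0.2]]]'
python3 st.py
```

```text
clock: 14.83
tool_pos: [0.546, -0.0455, 0.0047]
orientation: [-90.0, -0.0, 78.6]
force: [0.0, 0.0, -1.9]
opening: 0.0312
[ 0.54597313 -0.04547203  0.00474543] [-9.00260347e+01 -1.57069452e-02  7.86107185e+01] [ 0.0057275   0.04987406 -1.8975472 ] [ 0.26302348 -0.14579457 -0.04990034]
jig xy -0.08344022699218237 -0.0015393336801367578
F 0.050014708718200324 0.00433076578413058
clock: 15.25
tool_pos: [0.5538, -0.0079, 0.0048]
orientation: [-90.0, -0.0, 78.6]
force: [0.7, 1.0, -1.8]
opening: 0.0308
[ 0.55375036 -0.00792088  0.00479651] [-9.00421634e+01 -2.73653292e-02  7.86058552e+01] [ 0.6649343   1.00808603 -1.83351426] [ 0.233195   -0.13929564 -0.0103314 ]
jig xy -0.045092391629198654 -0.001673938292697968
F 1.1204149857035821 -0.45060551615710925
```

```bash
python3 -m pendant '[[[0.8,0,0,0,0,0,0.2],[0.8,0,0,0,0,0,0.2],[0.5,0,0,0,0,0,0.2],[0,0,0,0,0,0,0.2]]]'
python3 st.py
python3 - <<'E'
from h import *
for n in ['side','scene']:
    p=snapshot(n); im=p['image'][100:300,170:370,::-1] if n=='side' else p['image'][170:290,230:380,::-1]; cv2.imwrite(f'pics/{n}12.png',cv2.resize(im,None,fx=3 if n=='side' else 5,fy=3 if n=='side' else 5,interpolation=cv2.INTER_CUBIC))
E
```

```text
clock: 15.58
tool_pos: [0.5577, 0.0121, 0.0047]
orientation: [-90.0, -0.0, 78.6]
force: [-0.0, -0.3, -0.8]
opening: 0.0311
[0.55769302 0.01207144 0.00474923] [-9.00304902e+01 -2.11261903e-02  7.85727168e+01] [-0.0109512  -0.30878449 -0.76917468] [ 0.25894468 -0.07596274 -0.03189028]
jig xy -0.02471538679022925 -0.00155162975239241
F -0.30476886680778154 -0.05083037644675087
```

View pics/scene12.png

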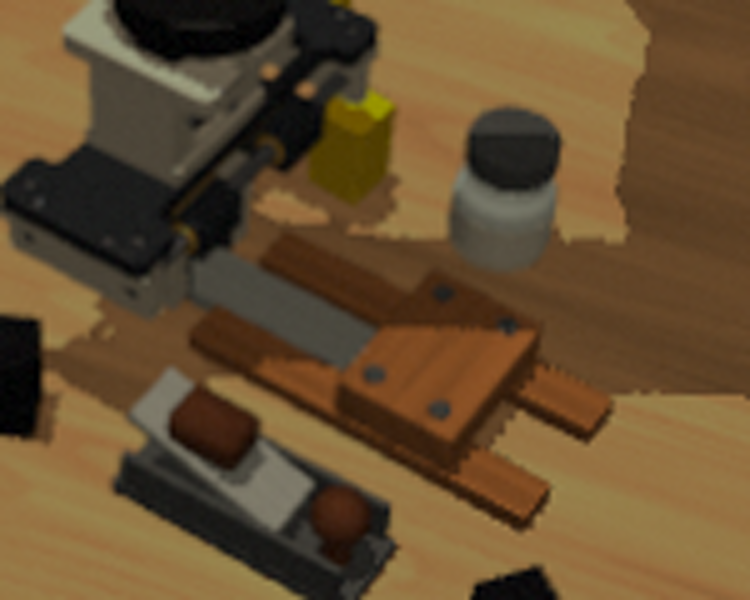

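View pics/side12.png

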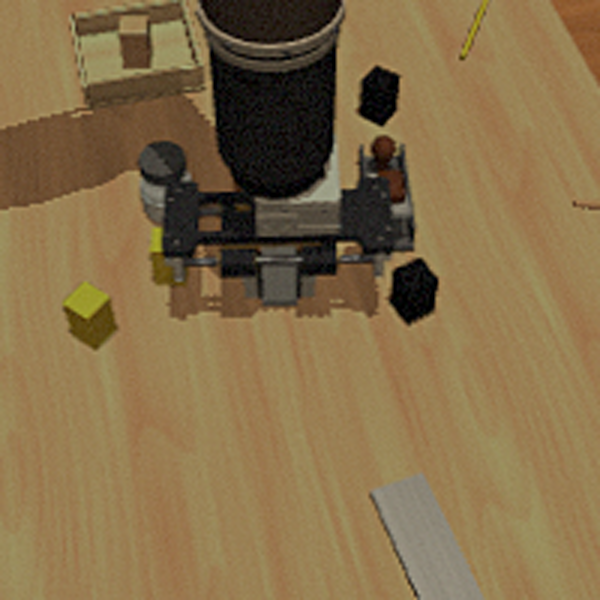

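```bash
python3 -m pendant '[[[0,0,0,0,0,0,0.48],[0,0,0,0,0,0,0.48],[0,0,0,0,0,0,0.48],[0,0,0,0,0,0,0.48],[0,0,0,0,0,0,0.48],[0,-2,0,0,0,0,0.48],[0,-4,0,0,0,0,0.48],[0,-4,0,0,0,0,0.4],[3,-2,0,0,0,0,0.3],[4,0,0,0,0,0,0.3],[2,0,0,0,0,0,0.2],[0,0,0,0,0,0,0]]]'
python3 -m pendant '[[[0,0,0,0,0,0,0],[0,0,0,0,0,0,0]]]'
python3 st.py
python3 - <<'E'
from h import *
p=snapshot('wrist');save(p,'w13.png'); im=p['image'][60:240,150:360,::-1]; cv2.imwrite('pics/w13c.png',cv2.resize(im,None,fx=3.3,fy=3.3,interpolation=cv2.INTER_CUBIC))
E
```

```text
clock: 16.68
tool_pos: [0.5764, 0.1026, 0.1256]
orientation: [-90.1, -0.1, 78.7]
force: [0.5, -1.1, 0.7]
opening: 0.0181
clock: 16.85
tool_pos: [0.5746, 0.0989, 0.1244]
orientation: [-90.0, 0.0, 78.5]
force: [-0.4, 0.1, -1.3]
opening: 0.0052
[0.57461626 0.09886453 0.12441763] [-8.99612095e+01  2.80331334e-02  7.85399151e+01] [-0.39961565  0.10193171 -1.32132534] [ 0.02319476 -0.08311242 -0.00900186]
jig xy 0.06370925577152928 -0.0008313629041826423
F 0.020214856269430516 0.4119151663228204
```

View pics/w13.png

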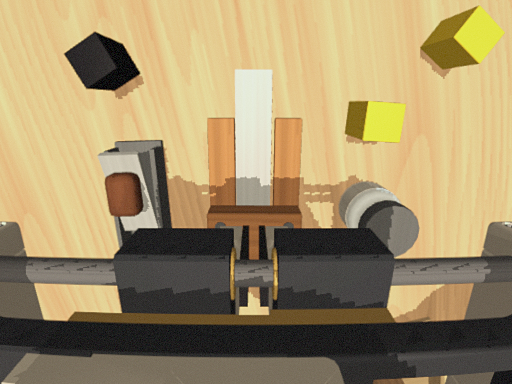

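View pics/w13c.png

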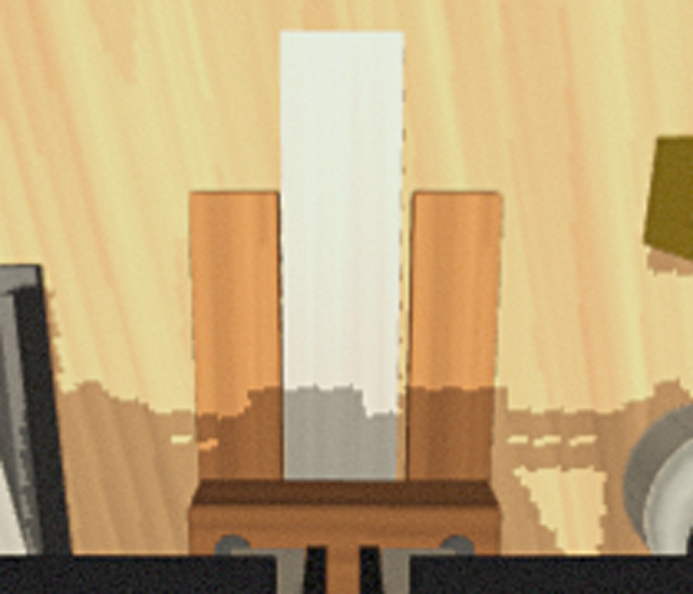

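```bash
cat > gap.py <<'E'
from h import *
import sys
def gap(p,o,tail,mouth):
    t=ray(p,tail,.008,o).mean(0); m=ray(p,mouth,.011,o).mean(0)
    a=np.radians(78.5); u=np.array([np.cos(a),np.sin(a)]); v=np.array([-u[1],u[0]])
    print('tail-mouth mm',1e3*(t-m)[:2]@u,1e3*(t-m)[:2]@v,'tail in tool',(t-o['tool_pos'])[:2]@u,'mouth in tool',(m-o['tool_pos'])[:2]@u, t[:2],m[:2])
E
python3 - <<'E'
from gap import *
o=ctrl.get_obs();p=snapshot('wrist')
C=lambda a:(np.array(a,float)+.5)/3.3-.5+[150,60]
gap(p,o,C([[281,31],[404,31]]),C([[279,193],[413,193]]))
E
```

```text
tail-mouth mm -41.19607239963419 -0.9528020694792917 tail in tool -0.10485950458253092 mouth in tool -0.06366343218289675 [ 0.5534103  -0.00418373] [0.5606898  0.03637527]
```

```bash
python3 -m pendant '[[[-3,0,0,0,0,0,0],[-4,0,0,0,0,0,0],[-4,0,0,0,0,0,0],[-2.4,0,0,0,0,0,0],[0,3,0,0,0,0,0],[0,3.5,0,0,0,0,0],[0,3,0,0,0,0,0],[0,2,0,0,0,0,0],[0,0.4,0,0,0,0,0],[0,0,0,0,0,0,0],[0,0,0,0,0,0,0]]]'
python3 st.py
python3 - <<'E'
from h import *
p=snapshot('scene'); im=p['image'][170:290,200:350,::-1]; cv2.imwrite(f'pics/scene14.png',cv2.resize(im,None,fx=5,fy=5,interpolation=cv2.INTER_CUBIC))
p=snapshot('wrist');save(p,'w14.png')
E
```

```text
clock: 17.87
tool_pos: [0.549, -0.0325, 0.0065]
orientation: [-90.0, 0.0, 78.5]
force: [0.6, 0.4, 0.5]
opening: 0.0005
[ 0.54898359 -0.03245322  0.00650731] [-9.00351610e+01  2.46996114e-03  7.85175031e+01] [0.60429064 0.35926846 0.5326671 ] [ 0.1136418  -0.15643893 -0.05033162]
jig xy -0.07008257909833025 -0.0018938241752225985
F 0.4725322118741147 -0.520532719185421
```

View pics/scene14.png

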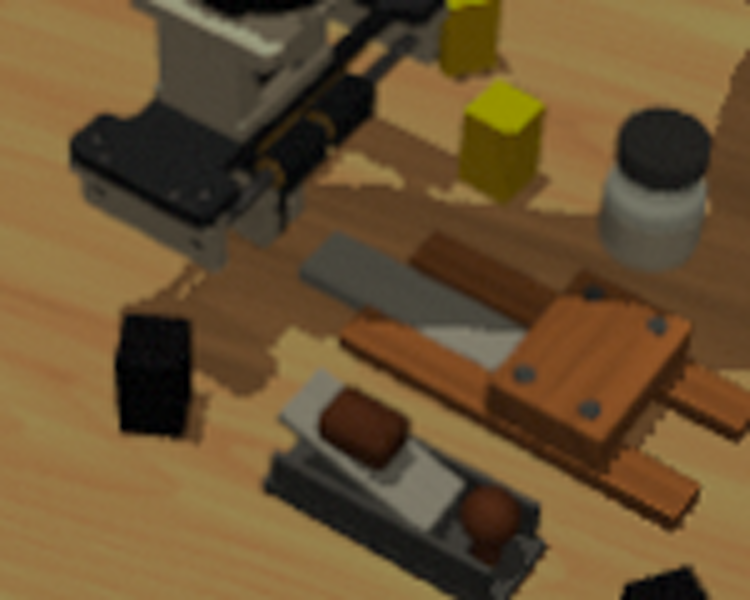

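View pics/w14.png

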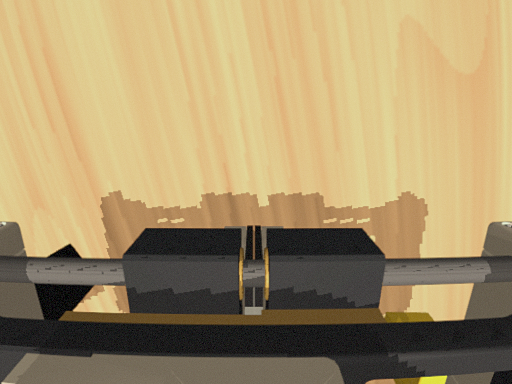

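```bash
python3 -m pendant '[[[0,0.15,0.03,0,0,0,0],[0.8,0,0,0,0,0,0],[0.8,0,0,0,0,0,0],[0.5,0,0,0,0,0,0],[0.5,0,0,0,0,0,0],[0.5,0,0,0,0,0,0],[0.5,0,0,0,0,0,0],[0.4,0,0,0,0,0,0],[0.2,0,0,0,0,0,0],[0.2,0,0,0,0,0,0],[0.1,0,0,0,0,0,0],[0,0,0,0,0,0,0]]]'
python3 st.py
python3 - <<'E'
from h import *
p=snapshot('scene'); im=p['image'][170:290,200:350,::-1]; cv2.imwrite(f'pics/scene15.png',cv2.resize(im,None,fx=5,fy=5,interpolation=cv2.INTER_CUBIC))
E
```

```text
clock: 18.97
tool_pos: [0.5571, 0.0122, 0.0041]
orientation: [-90.0, -0.0, 78.5]
force: [0.5, -1.4, 2.2]
opening: 0.0008
[0.55707676 0.01215148 0.0041435 ] [-8.99985325e+01 -4.12730610e-03  7.85267791e+01] [ 0.50700818 -1.44845044  2.16271287] [-0.44642111 -0.04738354 -0.002836  ]
jig xy -0.024759812330621314 -0.0009317789451969082
F -1.3182912007196363 -0.785604414509412
```

View pics/scene15.png

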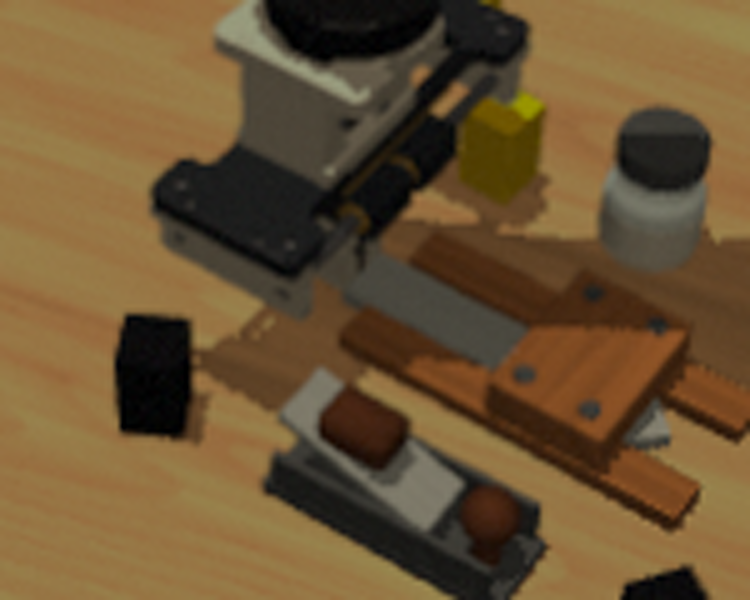

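```bash
python3 -m pendant '[[[-0.5,0,0,0,0,0,0],[-0.5,-2,0,0,0,0,0],[0,-4,0,0,0,0,0],[3,-2.5,0,0,0,0,0],[4,-3.5,0,0,0,0,0],[3,0,0,0,0,0,0],[0,0,0,0,0,0,0],[0,0,0,0,0,0,0],[0,0,0,0,0,0,0]]]'
python3 st.py
python3 - <<'E'
from h import *
p=snapshot('wrist'); im=p['image'][60:240,150:360,::-1]; cv2.imwrite('pics/w16c.png',cv2.resize(im,None,fx=3.3,fy=3.3,interpolation=cv2.INTER_CUBIC))
E
```

```text
clock: 19.77
tool_pos: [0.5726, 0.0916, 0.116]
orientation: [-89.9, 0.0, 78.5]
force: [0.7, 0.3, -0.1]
opening: 0.0005
[0.57259406 0.09160121 0.1159764 ] [-8.99352852e+01  1.60016781e-02  7.85383271e+01] [ 0.70265662  0.29790295 -0.14955844] [ 0.021469   -0.00498793 -0.0568163 ]
jig xy 0.056188592660391216 -0.000297838655751564
F 0.4320096625632402 -0.629158281931527
```

View pics/w16c.png

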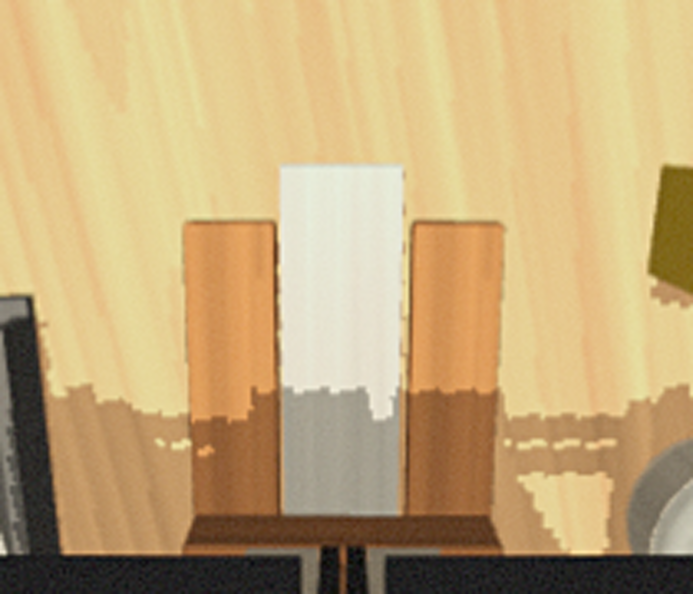

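Run:
```python
from gap import *
o=ctrl.get_obs();p=snapshot('wrist')
C=lambda a:(np.array(a,float)+.5)/3.3-.5+[150,60]
gap(p,o,C([[281,165],[404,165]]),C([[276,222],[412,222]]))
```

```text
tail-mouth mm -14.352537001670806 -0.3940147915891625 tail in tool -0.07105827770035036 mouth in tool -0.056705740698679556 [0.55802742 0.02155797] [0.56050275 0.03570093]
```

```bash
python3 -m pendant '[[[-3,0,-0.08,0,0,0,0],[-4,2,0,0,0,0,0],[-2,3,0,0,0,0,0],[0,3,0,0,0,0,0],[0,2.3,0,0,0,0,0],[0,0.8,0,0,0,0,0],[0,0,0,0,0,0,0],[0,0,0,0,0,0,0]]]'
python3 st.py
python3 -m pendant '[[[0.4,0,0,0,0,0,0],[0.5,0,0,0,0,0,0],[0.4,0,0,0,0,0,0],[0.3,0,0,0,0,0,0],[0.2,0,0,0,0,0,0],[0.2,0,0,0,0,0,0],[0,0,0,0,0,0,0],[0,0,0,0,0,0,0]]]'
python3 st.py
```

```text
clock: 20.53
tool_pos: [0.5568, 0.0057, 0.0072]
orientation: [-90.0, 0.0, 78.5]
force: [-0.9, 0.7, 0.5]
opening: 0.0003
[0.55682844 0.00571827 0.00723588] [-8.99725672e+01  3.54782592e-02  7.85226550e+01] [-0.87142367  0.67360247  0.49860322] [ 0.15157669 -0.18488626  0.03228275]
jig xy -0.031113376965147623 -0.0019710219514608015
F 0.48634576687878095 0.9882243143088532
clock: 21.2
tool_pos: [0.5613, 0.0259, 0.0083]
orientation: [-90.1, -0.0, 78.6]
force: [-0.9, -2.3, 7.9]
opening: 0.0004
[0.56128123 0.02591841 0.00828967] [-9.00792564e+01 -7.67329135e-03  7.85867506e+01] [-0.91591608 -2.31895643  7.92484576] [-0.86525266  0.38164156  0.050072  ]
jig xy -0.010431021441578573 -0.002307155039154769
F -2.4550069954141853 0.43520324455211934
```

The finger seems to have ridden up onto the blade (z 8.3 mm, Fz 8 N). I'll lift off and look.

```bash
python3 -m pendant '[[[0,-2,0,0,0,0,0],[0,-4,0,0,0,0,0],[3,-2.5,0,0,0,0,0],[3.6,-2.5,0,0,0,0,0],[0,0,0,0,0,0,0],[0,0,0,0,0,0,0],[0,0,0,0,0,0,0]]]'
python3 st.py
python3 - <<'E'
from h import *
p=snapshot('wrist'); im=p['image'][60:240,150:360,::-1]; cv2.imwrite('pics/w17c.png',cv2.resize(im,None,fx=3.3,fy=3.3,interpolation=cv2.INTER_CUBIC))
E
```

```text
clock: 21.78
tool_pos: [0.5729, 0.0891, 0.1158]
orientation: [-90.0, -0.0, 78.6]
force: [0.1, -0.8, -0.3]
opening: 0.0003
[0.57292417 0.08913966 0.11580869] [-8.99884484e+01 -2.07565116e-02  7.85764868e+01] [ 0.06699299 -0.79939545 -0.2644305 ] [ 0.03160733 -0.0445792   0.00063683]
jig xy 0.053842272221898003 -0.001112072175850614
F -0.7699910927801177 -0.22502190848698375
```

View pics/w17c.png

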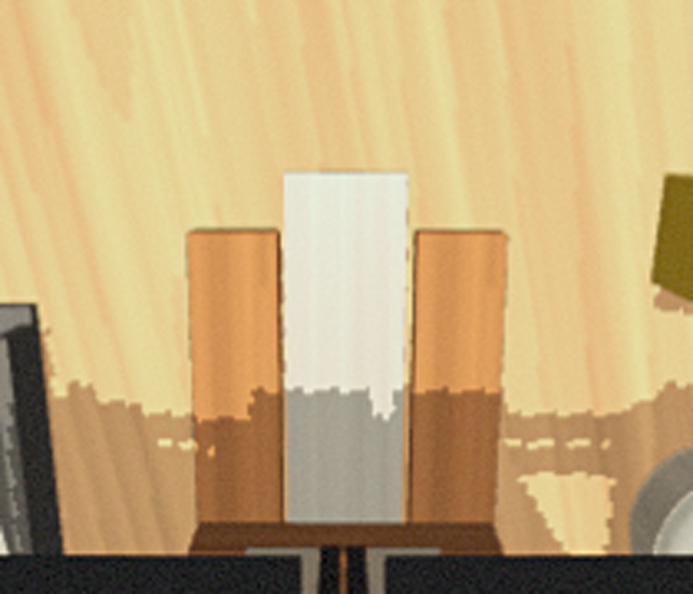

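The blade hasn't moved; the fingers just slid over it. I'll redo the push lower and check the height before pushing.

```bash
python3 -m pendant '[[[-3,0,0,0,0,0,0],[-4,2,0,0,0,0,0],[-2,3,0,0,0,0,0],[0,3,0,0,0,0,0],[0,2.2,0,0,0,0,0],[0,0.8,0,0,0,0,0],[0,0,0,0,0,0,0],[0,0,0,0,0,0,0],[0,0,0,0,0,0,0]]]'
python3 st.py
```

```text
clock: 22.58
tool_pos: [0.5569, 0.0033, 0.0082]
orientation: [-90.1, -0.0, 78.6]
force: [0.8, -1.0, 0.4]
opening: 0.0003
[0.55694813 0.00334361 0.00822064] [-9.00771872e+01 -3.01942077e-02  7.85517456e+01] [ 0.77456039 -1.00623525  0.42638317] [ 0.07109795 -0.09762201 -0.00518061]
jig xy -0.033416507918505464 -0.0025617341063789763
F -0.8316122711713685 -0.9596219067590267
```

```bash
python3 -m pendant '[[[0,0.25,0.05,0,0,0,0],[0,0.15,0.05,0,0,0,0],[0,0,0,0,0,0,0],[0,0,0,0,0,0,0]]]'
python3 st.py
```

```text
clock: 22.92
tool_pos: [0.5552, 0.0035, 0.0036]
orientation: [-90.0, -0.0, 78.5]
force: [0.2, 0.0, 0.5]
opening: 0.0001
[0.55520977 0.00349947 0.0035981 ] [-9.00330865e+01 -2.07850175e-02  7.85444953e+01] [0.16007209 0.04530106 0.51269892] [ 0.02344436 -0.08430679 -0.01456777]
jig xy -0.033610345764716984 -0.0008272053282404019
F 0.07630487444117778 -0.1478270149339269
```

```bash
python3 -m pendant '[[[0.4,0,0,0,0,0,0],[0.5,0,0,0,0,0,0],[0.4,0,0,0,0,0,0],[0.3,0,0,0,0,0,0],[0.2,0,0,0,0,0,0],[0.2,0,0,0,0,0,0],[0.1,0,0,0,0,0,0],[0,0,0,0,0,0,0],[0,0,0,0,0,0,0]]]'
python3 st.py
```

```text
clock: 23.67
tool_pos: [0.5593, 0.024, 0.0031]
orientation: [-90.0, -0.0, 78.5]
force: [-0.7, -0.4, 0.9]
opening: 0.0006
[0.55932749 0.02399873 0.0031375 ] [-9.00086121e+01 -1.33016234e-02  7.85266451e+01] [-0.70902362 -0.38815115  0.94434821] [-0.11446854 -0.0163095   0.01099524]
jig xy -0.012701683149295855 -0.0007753593955775984
F -0.5217154766270943 0.6174048698358381
```

```bash
python3 -m pendant '[[[0.1,0,0,0,0,0,0],[0.05,0,0,0,0,0,0],[0,0,0,0,0,0,0],[0,0,0,0,0,0,0]]]'
python3 st.py
python3 -m pendant '[[[-0.5,0,0,0,0,0,0],[-0.5,-2,0,0,0,0,0],[0,-4,0,0,0,0,0],[3,-2.5,0,0,0,0,0],[4,-2.5,0,0,0,0,0],[0,0,0,0,0,0,0],[0,0,0,0,0,0,0],[0,0,0,0,0,0,0]]]'
python3 st.py
python3 - <<'E'
from h import *
p=snapshot('wrist'); im=p['image'][110:170,190:320,::-1]; cv2.imwrite('pics/w18c.png',cv2.resize(im,None,fx=6,fy=6,interpolation=cv2.INTER_CUBIC))
E
```

```text
clock: 24.0
tool_pos: [0.5595, 0.0253, 0.0031]
orientation: [-90.0, 0.0, 78.5]
force: [-0.0, -1.3, 0.2]
opening: 0.0006
[0.55949439 0.02528934 0.00310906] [-8.99935386e+01  1.65884327e-03  7.85198844e+01] [-0.04425221 -1.32696698  0.17920416] [-0.42561947  0.10583789 -0.052852  ]
jig xy -0.011403700283439035 -0.0006816037890955608
F -1.309150197050637 -0.22119083383051447
clock: 24.67
tool_pos: [0.57, 0.0796, 0.1099]
orientation: [-90.0, -0.0, 78.5]
force: [-0.4, -0.6, -1.4]
opening: 0.0003
[0.57004361 0.07961038 0.10986962] [-8.99673070e+01 -1.06877543e-02  7.85476644e+01] [-0.41815359 -0.63180105 -1.37814882] [ 0.05178864  0.0140894  -0.00742271]
jig xy 0.04393000804424826 -0.00018917497921076406
F -0.7024838768399531 0.2837981610796533
```

View pics/w18c.png

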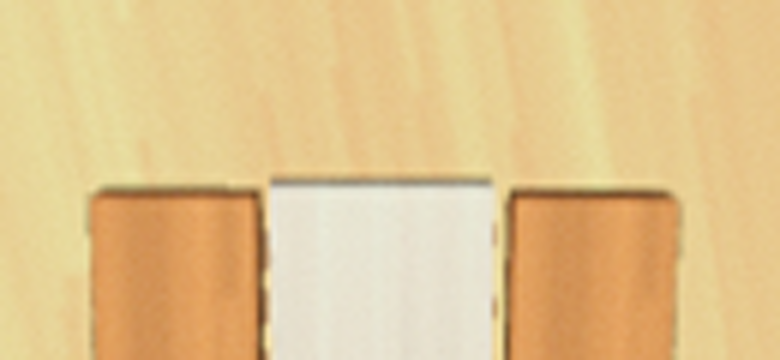

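Run:
```python
from gap import *
o=ctrl.get_obs();p=snapshot('wrist')
C=lambda a:(np.array(a,float)+.5)/6-.5+[190,110]
gap(p,o,C([[270,184],[492,184]]),C([[262,195],[510,195]]))
im=p['image'].astype(float).mean(2)
for c in (240,245,252,260,266): print(c,im[136:146,c-1:c+2].mean(1).round())
print('rails')
for c in (212,220,228,280,288,296): print(c,im[136:146,c-1:c+2].mean(1).round())
```

```text
tail-mouth mm -1.1826596964064822 -0.7059495104884935 tail in tool -0.04573356310361697 mouth in tool -0.04455090340721049 [0.56048363 0.03424937] [0.56002763 0.03554903]
240 [191. 191. 191. 192. 166. 167. 215. 225. 222. 222.]
245 [193. 194. 195. 194. 168. 167. 216. 226. 225. 225.]
252 [192. 192. 194. 190. 169. 171. 218. 228. 227. 224.]
260 [192. 190. 191. 193. 168. 166. 215. 227. 225. 223.]
266 [196. 197. 197. 196. 169. 150. 211. 227. 225. 224.]
rails
212 [197. 198. 199. 200. 204. 189. 132. 109. 141. 149.]
220 [195. 195. 195. 197. 198. 184. 122. 118. 154. 162.]
228 [195. 195. 196. 197. 197. 184. 121. 105. 143. 155.]
280 [193. 193. 193. 192. 194. 197. 140.  94. 141. 155.]
288 [202. 202. 201. 202. 202. 205. 152.  92. 137. 153.]
296 [194. 193. 193. 194. 197. 197. 148.  95. 140. 155.]
```

```bash
cat > g2.py <<'E'
from h import *
def g2(bt,rt,bb,rb):
    o=ctrl.get_obs();p=snapshot('wrist')
    a=np.radians(78.5); u=np.array([np.cos(a),np.sin(a)])
    f=lambda r,z: ((ray(p,[[253,r]],z,o)[0]-o['tool_pos'])[:2]@u)*1e3
    print('top',f(bt,.008)-f(rt,.011),'bottom',f(bb,0)-f(rb,0),'blade',f(bt,.008),f(bb,0),'rail',f(rt,.011),f(rb,0))
E
python3 -c "
from g2 import *
g2(141.5,143.7,139.5,141.6)"
```

```text
top -1.4863443740863502 bottom -1.8440926539987075 blade -44.71409894104739 -45.47718033248401 rail -43.22775456696104 -43.6330876784853
```

```bash
python3 -m pendant '[[[-3,0,-0.05,0,0,0,0],[-3,2,0,0,0,0,0],[-1.6,3,0,0,0,0,0],[0,3,0,0,0,0,0],[0,2,0,0,0,0,0],[0,0.7,0,0,0,0,0],[0,0,0,0,0,0,0],[0,0,0,0,0,0,0],[0,0,0,0,0,0,0]]]'
python3 st.py
```

```text
clock: 25.57
tool_pos: [0.5562, 0.0048, 0.0034]
orientation: [-90.0, 0.0, 78.5]
force: [0.6, -0.5, -0.3]
opening: 0.0003
[0.5561653  0.00482539 0.0034219 ] [-9.00071562e+01  1.06052942e-03  7.85171819e+01] [ 0.63721843 -0.5121177  -0.3318948 ] [ 0.11309139 -0.10052866  0.00566274]
jig xy -0.032120543130996715 -0.0014992083073686515
F -0.37479586209047555 -0.7265259284216468
```

Height is good (3.4 mm). I need to push from −32.1 to about −9.8 mm.

```bash
python3 -m pendant '[[[0.4,0,0,0,0,0,0],[0.5,0,0,0,0,0,0],[0.5,0,0,0,0,0,0],[0.3,0,0,0,0,0,0],[0.2,0,0,0,0,0,0],[0.1,0,0,0,0,0,0],[0.1,0,0,0,0,0,0],[0,0,0,0,0,0,0],[0,0,0,0,0,0,0]]]'
python3 st.py
```

```text
clock: 26.32
tool_pos: [0.5601, 0.0255, 0.0032]
orientation: [-90.0, -0.0, 78.5]
force: [0.7, -0.6, 0.1]
opening: 0.0003
[0.56005492 0.02554539 0.00319972] [-8.99946338e+01 -4.47080583e-04  7.85224114e+01] [ 0.7170171  -0.64990455  0.09775567] [ 0.09565056 -0.02703096  0.05681347]
jig xy -0.011041044555782394 -0.001179834897375357
F -0.4939073107318689 -0.8321928978011504
```

```bash
python3 -m pendant '[[[0.07,0,0,0,0,0,0],[0.05,0,0,0,0,0,0],[0,0,0,0,0,0,0],[0,0,0,0,0,0,0]]]'
python3 st.py
```

```text
clock: 26.65
tool_pos: [0.5603, 0.0266, 0.0032]
orientation: [-90.0, 0.0, 78.5]
force: [-1.0, -1.1, 0.1]
opening: 0.0004
[0.56025474 0.02659042 0.00318553] [-8.99879977e+01  1.11362914e-02  7.85191726e+01] [-0.98994216 -1.128736    0.10828436] [-0.34485541  0.079321   -0.01012159]
jig xy -0.009977150851713534 -0.001167300862803687
F -1.3034390175901582 0.7450350110278084
```

```bash
python3 -m pendant '[[[-0.5,0,0,0,0,0,0],[-0.5,-2,0,0,0,0,0],[0,-4,0,0,0,0,0],[3,-2.5,0,0,0,0,0],[3.5,-2.5,0,0,0,0,0],[0,0,0,0,0,0,0],[0,0,0,0,0,0,0],[0,0,0,0,0,0,0]]]'
python3 st.py
python3 - <<'E'
from h import *
p=snapshot('wrist'); im=p['image'][110:170,190:320,::-1]; cv2.imwrite('pics/w19c.png',cv2.resize(im,None,fx=6,fy=6,interpolation=cv2.INTER_CUBIC))
im=p['image'].astype(float).mean(2)
for c in (240,252,266,212,220,228,280,288,296): print(c,im[136:150,c-1:c+2].mean(1).round())
E
```

```text
clock: 27.32
tool_pos: [0.5706, 0.0796, 0.1122]
orientation: [-90.0, -0.0, 78.5]
force: [0.2, -0.2, -1.2]
opening: 0.0003
[0.57058055 0.07956305 0.11221607] [-8.99759564e+01 -1.36472960e-02  7.85480426e+01] [ 0.21833196 -0.24506992 -1.21421234] [ 0.05097112 -0.07029954 -0.04472635]
jig xy 0.04399067699593104 -0.0007247735930213418
F -0.19662167537253014 -0.26280796971507775
240 [193. 192. 194. 194. 178. 136. 205. 225. 222. 222. 221. 221. 222. 221.]
252 [190. 190. 191. 192. 174. 136. 210. 227. 225. 224. 224. 223. 224. 224.]
266 [194. 194. 195. 195. 178. 138. 208. 225. 223. 222. 222. 222. 222. 222.]
212 [202. 202. 204. 205. 178. 111. 123. 150. 150. 151. 150. 150. 150. 153.]
220 [196. 197. 198. 201. 171. 107. 130. 155. 159. 158. 158. 157. 157. 157.]
228 [197. 196. 198. 200. 168. 103. 127. 150. 153. 153. 152. 150. 153. 152.]
280 [192. 191. 192. 194. 179. 120. 125. 154. 157. 156. 156. 156. 156. 156.]
288 [200. 201. 202. 203. 188. 128. 116. 149. 150. 150. 151. 150. 149. 151.]
296 [192. 194. 194. 195. 181. 126. 121. 154. 159. 159. 155. 156. 158. 157.]
```

View pics/w19c.png

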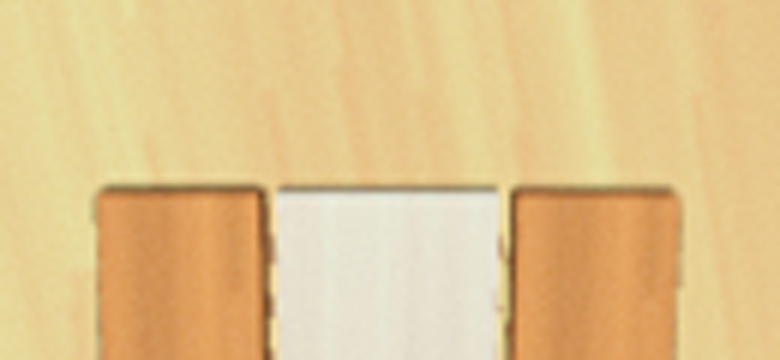

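The tail and both rail ends now share the same bench-level edge (row about 140.2), so the tail is flush. One last look at the whole scene before handing in.

```bash
python3 -m pendant '[[[0,-3,0,0,0,0,0],[3,-3,0,0,0,0,0],[4,0,0,0,0,0,0],[0,0,0,0,0,0,0],[0,0,0,0,0,0,0]]]'
python3 - <<'E'
from h import *
p=snapshot('scene'); cv2.imwrite('pics/scene20.png',cv2.resize(p['image'][100:320,100:480,::-1],None,fx=2.1,fy=2.1))
E
```

```text
clock: 27.78
tool_pos: [0.5847, 0.1482, 0.1709]
orientation: [-89.9, 0.0, 78.6]
force: [-0.5, -0.4, -0.5]
opening: 0.0007
```

View pics/scene20.png

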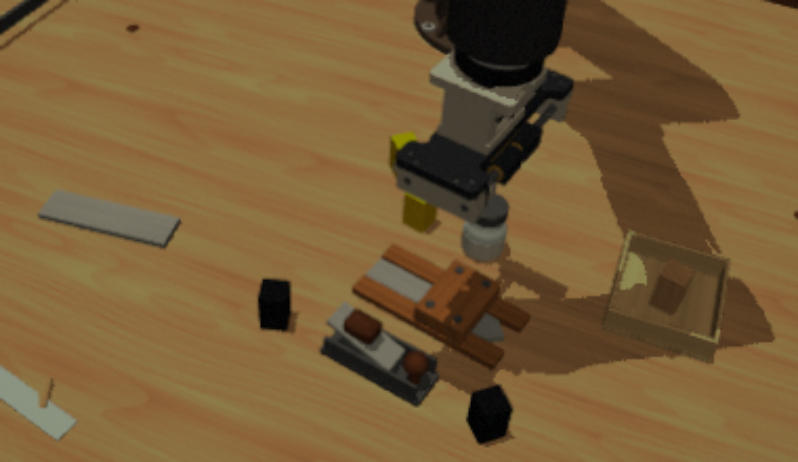

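The blade lies under the strap, the offcut is in the tray, and the bystanders look unmoved.

```bash
python3 -c "
from plant import ctrl
print(ctrl.close_job())"
```

```text
the job is handed in; nothing more can be done
None
```

The job is done and handed in at about 28 s of the 72 s allowed; no verdict was reported.

- **Offcut:** I took the pale wooden block out of the lane and stood it in the scrap tray, where the last scene picture still shows it.
- **Blade:** I dragged the pointed blade by its tail, point first, into the lane and under the strap. I then let go and pushed the tail in with the shut fingers, in stages. In the last wrist picture the tail and both rail ends show the same edge row, so they are flush to within about 0.3 mm, with the camera calibration good to about 2 mm.
- **Failed push:** One push was set too high, and the fingers slid over the blade with about 8 N upward. A picture showed the blade had not moved, and I repeated the push lower. That was the highest force in any reading I took.
- **Bystanders:** The wide blade, jar, plane and look-alike blocks look untouched in the last scene picture; I checked this by eye only. The arm was clear of everything at hand-in.

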